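# Unload the quick-change coupler and park its adapter on the switch cradle

### The job

Release the adapter from the bench coupler by pulling the coupler's sprung collar fully back towards its stand, then draw the adapter out and lay it lengthwise in the vees of the parking cradle, with its big end disc holding the limit-switch lever down. Set it down in the grip rather than dropping it: the lever should be down before you let go. Leave the other things on the bench where they are.

Things in the scene. Friction and masses are not known exactly. Their poses are not given: they have to be found in the camera images.
- coupler: the coupler, bolted to the bench: dark steel base plate (190 x 100 x 12 mm), grey upright stand block (64 mm wide, 118 mm high, face at x = -90 mm) and a dark steel socket tube (34 mm across) jutting out level from it, axis 90 mm above the bench. Origin on the bench straight below the socket's mouth; x points level out of the mouth (roughly towards the robot), z up.
- coupler_mouth (a point): centre of the socket's mouth, on its axis, 90 mm above the bench; axes as the coupler's. Locked in, the adapter's origin is 41 mm outside the mouth and its shank 45 mm deep in the socket; the adapter is clear when its origin is more than 86 mm from the mouth. Drawing it out against the let-go collar takes about 5 to 10 N.
- collar_mid (a point): middle of the sliding collar, on the socket's axis (moves with the collar; at home 29 mm behind the mouth); axes as the coupler's. The collar is a bright steel spool round the socket tube, 42 mm long: a knurled waist 40 mm across and 32 mm long between two rims 48 mm across and 5 mm thick.
- collar (a joint): how far the collar is pulled back from home towards the stand (the coupler's -x), m: 0 home, 0.012 fully back (stop). Spring 3 to 5 N, plus a few N to free the catch. Fully back it frees the adapter, which a plunger pushes 10 mm out by itself within 0.5 s. Let go after that, the collar stays about 6 mm back, lightly clamping the shank, and springs home as the shank is drawn on.
- adapter: the adapter, 0.3 kg (varies), starts in the coupler: aluminium barrel 30 mm across (x = -40 to 40 mm), disc 52 mm across on its outer end (x = 40 to 48 mm) and steel shank 20 mm across with a groove near its tip (x = -86 to -40 mm). Origin on its axis, mid-barrel; x along the axis from shank to disc. Balance point near x = -14 mm. Its roll about the axis does not matter.
- cradle: the parking cradle, bolted to the bench: dark plate (150 x 90 x 8 mm), two blue-grey vees open at the top, up to 45 mm wide: for the shank at x = -58 to -50 mm, for the barrel at x = 20 to 31 mm, only the plate between. Beyond the barrel's vee the switch lever, x = 34 to 58 mm, and its black box, y = 35 to 66 mm, 34 mm high. Origin on the bench, x towards the lever end, z up.
- cradle_seat (a point): where the adapter's origin lies when parked: 58 mm straight above the cradle's origin; axes as the cradle's. The parked adapter's x axis points along the cradle's x axis. Along x, 8 mm either way is still good.
- switch_lever (a joint): angle in rad by which the lever is pressed down: 0 standing up free, about 0.37 with the disc down on it and the adapter resting in both vees, 0.5 its stop. Pressing it takes about 1 N.
- lever_tip (a point): free tip of the lever (a steel strip 24 mm wide, 48 mm long, hinged along the cradle's x direction beside the switch box)
- clevis: bystander: blue-grey twin-lug bracket, 56 x 46 mm, 56 mm high; origin at the centre of its underside
- bushing: bystander: dark steel ring standing on its face, 44 mm across, 32 mm high; origin at the centre of its underside
- wrench: bystander: spanner lying on the bench; origin under its middle
- hammer: bystander: hammer lying on the bench; origin under its middle
- tin: bystander: closed steel tin, 72 mm across, 75 mm high; origin at the centre of its underside
- link_rod: bystander: blue-grey link with an eye at each end, lying flat, 182 mm long, 20 mm high; origin at its middle, on the bench
- pin_cup: bystander: black open cup, 72 mm across, 80 mm high; origin at the centre of its underside
Not all that is in view belongs to the job. Of the things like the adapter, leave any that is blue; of the rest the larger one is meant.

How it is judged:
On the way, in this order (a step that is already met when the one before it is completed fails the run):
1. the collar is pulled back (at least 9.5 of its 12 mm) (value of joint collar above 0.0095 m), for 0.1 s.
2. the adapter, held in the grip, is drawn clear of the socket and the collar has sprung home (x of adapter in the frame of coupler_mouth above 0.086 m and contact force between the fingers and adapter above 1 N and value of joint collar below 0.003 m), for 0.1 s.
3. the adapter's disc presses the lever down (over 0.2 rad) while the adapter is still held (value of joint switch_lever above 0.2 rad and distance between adapter and cradle_seat below 0.018 m and contact force between the fingers and adapter above 1 N and contact force between adapter and cradle above 0.1 N), for 0.1 s.
At the end, for the whole second after the job is handed in: The adapter rests in both vees of the cradle, at rest and let go: its origin within about 10 mm of the seat along the cradle, 4 mm across and 4 mm in height, its axis within 0.06 rad of the cradle's, its disc holding the lever down (more than 0.28 rad), and the collar is home (within 3 mm) (x of adapter in the frame of cradle between -0.01 and 0.012 m and y of adapter in the frame of cradle between -0.004 and 0.004 m and z of adapter in the frame of cradle between 0.054 and 0.062 m and angle between the x axis of adapter and the x axis of cradle, either way round below 0.06 rad and value of joint switch_lever above 0.28 rad and value of joint collar below 0.003 m and linear speed of adapter below 0.02 m/s and angular speed of adapter below 0.2 rad/s); the robot touches nothing.
It fails at once if one of the bystanders (clevis, bushing, wrench, hammer, tin, link rod, cup) is shifted by more than 30 mm (distance of any of clevis, bushing, wrench, hammer, tin, link_rod, pin_cup from where it was at the start of the episode above 0.03 m).
It also fails if it takes over 50 s, if anything falls off the work surface, if the arm or the gripper's body presses on something with over 40 N, if the wrist force passes 120 N, or if a joint passes its speed limit or range.

### The arm

A 6-joint arm with a two-finger parallel gripper is mounted at the origin on the work surface. World frame = base frame: x ahead of the robot, y to its left, z up, the work surface at z = 0. Lengths are in m, angles in rad, forces in N, time in s.
With the tool pointing down it reaches from about 0.275 to 0.825 m from the base axis. Payload 4.9 kg.
Tool frame: the origin (TCP) lies on the centre line of the jaws, within the pads' length; the fingertips stand 14 mm ahead of it and the grasp point (between the pads) lies 5 mm behind it (tip_extent is the distance from the TCP to the fingertips, in m); z points along the fingers, x is the direction in which the jaws open and shut, and the axes are right-handed (so a half turn about z gives the same grasp; the last joint's range is limited). The gripper opens to 85 mm and grips with 20 to 120 N. Pads are 22 mm wide; open, the fingers measure 114 mm over their backs; the gripper's body (76 mm by 85 mm) begins 54 mm behind the grasp point. The pads swing forward as they close: fully open they stand 13 mm farther back than shut.
Start: joints at [-1.445, 0.326, -0.193, 1.052, 0, 1.437], TCP at [0.141, -0.532, 0.245] pointing down, gripper open.
Joint ranges: [-2.65, 2.65], [-0.97, 1.79], [-1.3, 1.35], [-1.93, 2.1], [-1.47, 1.37], [-3.14, 3.14]. Speed limits (rad/s): [2.57, 2.57, 3.14, 3.14, 3.14, 3.14].

### API

Orientations are given as a 3x3 rotation matrix whose columns are the frame's x, y, z axes.
In Python, from cell import * gives the robot as it stands. The module is installed in compiled form; this text tells all that it offers.
- The arm moves only by the shell command python3 -m creep 'ROWS'. ROWS is a JSON object of lists of equal length, an entry for each row: "claw": the opening, from -1 (shut) to 1 (fully open); "offset": the shift along the tool's x, y, z in m, a list of three; "dr": the turn, a rotation vector about the tool's x, y, z in degrees, a list of three. In form: {"claw": [claw, ...], "offset": [[tx, ty, tz], ...], "dr": [[rx, ry, rz], ...]}. A call has 1 to 12 rows; each row shifts and turns the pose as measured when the row begins, along the tool's axes as they then stand; what a row does not reach is not made up. A row lasts 1/12 s, in which the tool goes at most 41.7 mm and 7.16 degrees, less where a joint would pass 70% of its speed; a pose out of reach is approached as far as the arm can. A call is refused whole if a number of a shift passes 0.0417 or a number of a turn 7.16, either way. A call with a gripper value outside its range is refused whole. The fingers move at their own pace and stop on an object; the grip force is fixed at half the most. Time passes only in rows, so rows that do not move let the fingers close. It gives the time, the measured TCP pose, the force and the opening at its end, in the units of the state.
- get_state(): the state, without advancing time (a new reading comes with each control period).
- snapshot(name): name is "scene" or "top" or "wrist"; returns a dict with "color" (420x560x3 uint8, red, green, blue), "z_map" (420x560 float32, m along the optical axis (not along the pixel's ray), 0 where there is no reading), "mtx" (3x3 intrinsics, pixels), "k1" (the pictures are not rectified: a ray, as slopes to the right and down, at radius r is drawn at 1 + k1 r^2 times it, then the intrinsics apply), "R" (3x3) and "t" (3): a world point X has camera coordinates R X + t; the wrist camera has in their place "T_tool_cam" (4x4, takes a point from camera to tool coordinates, whose origin is the TCP and whose axes are the tool frame's). Camera axes: x right, y down, z forward; pixel columns grow to the right and rows downward; lengths in m; the calibration is good to about 2 mm. A picture is of the moment at which its call begins: read the wrist's pose just before it.
- finish_job(): hands the job in, once; it reports no verdict.
The state is a dict: "clock": time; "qpos": joint angles; "joint_velocities": joint speeds; "joint_torque": joint torques, N m; "ee_pos": TCP position; "ee_rot": TCP orientation; "ft_force": force on the tool from outside, world axes, zero at the start; "moment": the same for the moment, N m; "opening": finger opening in m.
Only numpy, scipy, OpenCV 4.12 (cv2) and the standard library are available. Lean on these libraries where they do the work, as an engineer would, in place of code of your own. Each camera call takes 0.05 s, during which the arm holds its last target. There are 200 camera calls.

## Working session

There is one attempt and no reset: what is moved stays moved. The work goes in short steps, Python scripts to look and compute and a shell command to move; the robot and the scene stay as the last step left them, time stands still between calls to the robot, and variables do not carry over. Pictures are saved under pics/ and viewed, about 8 in all and at most 12, crops included, and the job is handed in when it is done.

```bash
mkdir -p pics; cat > h.py <<'E'
import numpy as np, cv2
from cell import *
def grab(n):
    st=get_state(); s=snapshot(n); s['st']=st
    np.save(f'{n}.npy',s,allow_pickle=True)
    return s
def load(n): return np.load(f'{n}.npy',allow_pickle=True).item()
def save(img,name): cv2.imwrite(f'pics/{name}.png',np.ascontiguousarray(img[:,:,::-1]))
def cam(s):
    "world pose of camera: Rwc, origin"
    if 'R' in s: R=np.array(s['R']).T; return R,-R@np.array(s['t'])
    T=np.array(s['T_tool_cam']); Re=np.array(s['st']['ee_rot']); p=np.array(s['st']['ee_pos'])
    return Re@T[:3,:3], Re@T[:3,3]+p
def slopes(s,uv):
    uv=np.atleast_2d(np.array(uv,float)); M=np.array(s['mtx'])
    d=(uv-M[:2,2])/[M[0,0],M[1,1]]; u=d.copy()
    for _ in range(20): u=d/(1+s['k1']*(u**2).sum(1,keepdims=True))
    return u
def rays(s,uv):
    R,o=cam(s); u=slopes(s,uv); return o,np.c_[u,np.ones(len(u))]@R.T
def onplane(s,uv,z):
    o,d=rays(s,uv); return o+d*((z-o[2])/d[:,2])[:,None]
def points(s):
    "world points of whole depth map (HxWx3), nan where none"
    h,w=s['z_map'].shape; g=np.stack(np.meshgrid(np.arange(w),np.arange(h)),-1).reshape(-1,2)
    o,d=rays(s,g); z=s['z_map'].reshape(-1,1).astype(float); z[z==0]=np.nan
    return (o+d*z).reshape(h,w,3)
E
python3 - <<'E'
from h import *
for n in('scene','top'):
    s=grab(n); save(s['color'],n+'0'); print(n,cam(s)[1].round(3),s['k1'],s['mtx'][0])
print(get_state())
E
```

```text
scene [ 1.316 -0.318  1.128] -0.021534927879038348 [527.86376401   0.         286.31379724]
top [0.358 0.013 1.767] -0.15834024243988462 [528.47769272   0.         282.79667356]
{'clock': 0.1, 'qpos': array([-1.44522855e+00,  3.26864129e-01, -1.93497476e-01,  1.05197923e+00,
        7.10196852e-06,  1.43659441e+00]), 'joint_velocities': array([ 4.29582442e-04, -4.30568574e-04,  7.10523447e-04, -2.70250028e-04,
        5.21043137e-04, -2.04554351e-05]), 'joint_torque': array([ 4.62068401e-04, -4.44240046e+01,  2.63037640e+01,  7.87795172e-03,
       -1.63811392e-04,  9.80401637e-06]), 'ee_pos': array([ 0.14122106, -0.53104569,  0.24457802]), 'ee_rot': array([[ 2.56857832e-01, -9.66449181e-01, -1.86384709e-04],
       [-9.66447988e-01, -2.56857811e-01,  1.53323371e-03],
       [-1.52966683e-03, -2.13691960e-04, -9.99998807e-01]]), 'ft_force': array([-0.25582149, -0.17624126,  0.33139429]), 'moment': array([-0.04078776, -0.01266883,  0.00577147]), 'opening': 0.08574418304999601}
```

View pics/scene0.png

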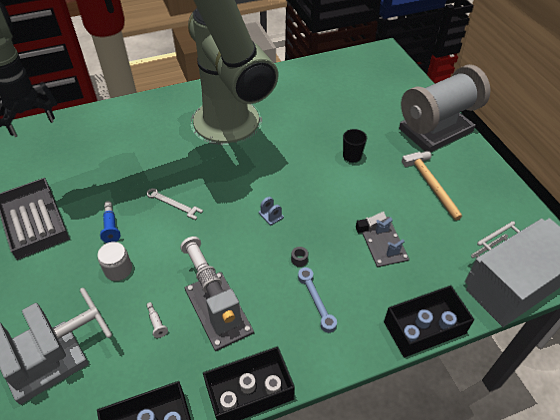

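View pics/top0.png

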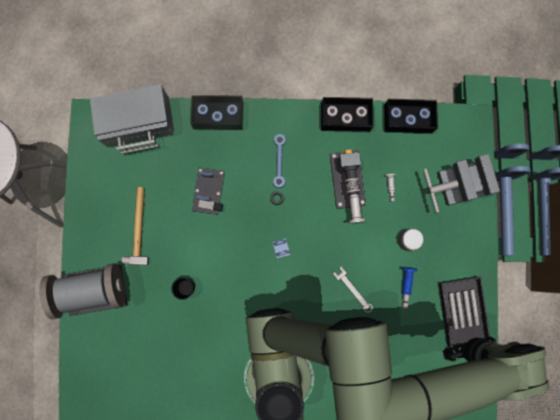

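Scene view: the candidates for the adapter are the one in the coupler (scene ~(195,258), top (355,205)), the blue one (scene (110,222)) and the small loose one (scene (155,318)). I choose the one in the coupler, the larger non-blue. The cradle is at scene (384,238) and top (208,190). I'll measure now.

```bash
python3 - <<'E'
from h import *
T=load('top');S=load('scene');P=points(T);Q=points(S)
print('bench z',np.nanmedian(P[250:270,200:260,2]),np.nanmedian(Q[170:190,300:330,2]))
cr=lambda s,a,b,c,d,f:cv2.resize(s['color'][a:b,c:d],None,fx=f,fy=f,interpolation=cv2.INTER_CUBIC)
A=cr(S,225,350,165,265,4);B=cr(S,200,275,345,425,5)
B=cv2.resize(B,(400,375));A=cv2.resize(A,(400,500));B=cv2.copyMakeBorder(B,0,125,0,0,0)
save(np.hstack([A,B]),'close0')
# tube axis from each cloud
C=np.r_[P[140:230,325:375].reshape(-1,3),Q[225:350,165:265].reshape(-1,3)]
for n,X in(('top',P[140:230,325:375]),('scene',Q[225:350,165:265])):
    X=X.reshape(-1,3);X=X[X[:,2]>0.02]
    t=X[(X[:,2]>0.085)]; 
    c,d=cv2.fitLine(t[t[:,2]<0.112][:,:2].astype(np.float32),cv2.DIST_HUBER,0,.01,.01).ravel()[[2,3]],cv2.fitLine(t[t[:,2]<0.112][:,:2].astype(np.float32),cv2.DIST_HUBER,0,.01,.01).ravel()[:2]
    print(n,len(t),'pt',c,'dir',d)
    d=-d if d[0]>0 else d; s=(X[:,:2]-c)@d; y=(X[:,:2]-c)@[-d[1],d[0]]
    for a in np.arange(-.2,.16,.006):
        m=(s>=a)&(s<a+.006)&(X[:,2]>.05)
        if m.sum()>2: print(round(a,3),m.sum(),'zmax',X[m,2].max().round(3),'y',y[m].min().round(3),y[m].max().round(3))
# cradle
for n,X in(('top',P[160:220,185:230]),('scene',Q[200:275,345:425])):
    X=X.reshape(-1,3); X=X[(X[:,2]>.004)&(X[:,2]<.09)]
    print(n,'cradle plate rect',cv2.minAreaRect(X[(X[:,2]<.013)][:,:2].astype(np.float32)))
    for lo in(.02,.03,.04,.05): 
        m=(X[:,2]>lo);print(lo,m.sum(),X[m].min(0).round(3),X[m].max(0).round(3))
E
```

```text
bench z -0.0009117954614773494 -0.0016844440796344173
top 943 pt [ 0.59137243 -0.2317968 ] dir [0.99058706 0.13688411]
-0.158 11 zmax 0.108 y -0.007 0.013
-0.152 14 zmax 0.104 y -0.008 0.014
-0.146 15 zmax 0.123 y -0.025 0.033
-0.14 44 zmax 0.127 y -0.028 0.037
-0.134 38 zmax 0.123 y -0.028 0.036
-0.128 42 zmax 0.124 y -0.028 0.034
-0.122 45 zmax 0.123 y -0.029 0.037
-0.116 41 zmax 0.126 y -0.029 0.037
-0.11 42 zmax 0.124 y -0.028 0.035
-0.104 61 zmax 0.123 y -0.028 0.035
-0.098 25 zmax 0.119 y -0.016 0.023
-0.092 24 zmax 0.113 y -0.018 0.022
-0.086 20 zmax 0.111 y -0.012 0.017
-0.08 18 zmax 0.117 y -0.012 0.017
-0.074 22 zmax 0.111 y -0.012 0.019
-0.068 18 zmax 0.109 y -0.013 0.019
-0.062 28 zmax 0.118 y -0.021 0.024
-0.056 22 zmax 0.114 y -0.016 0.025
-0.05 27 zmax 0.121 y -0.017 0.023
-0.044 21 zmax 0.118 y -0.016 0.022
-0.038 24 zmax 0.115 y -0.018 0.021
-0.032 27 zmax 0.12 y -0.018 0.024
-0.026 23 zmax 0.121 y -0.02 0.025
-0.02 29 zmax 0.122 y -0.019 0.026
-0.014 21 zmax 0.111 y -0.012 0.017
-0.008 18 zmax 0.109 y -0.013 0.018
-0.002 18 zmax 0.107 y -0.012 0.016
0.004 18 zmax 0.
[... 1886 characters left out ...]
.115 y -0.024 0.024
0.118 6 zmax 0.11 y -0.027 0.016
top cradle plate rect ((0.6253012418746948, 0.2490043342113495), (0.20302428305149078, 0.1501050740480423), 1.7547569274902344)
0.02 275 [0.553 0.197 0.021] [0.678 0.279 0.067]
0.03 239 [0.553 0.197 0.03 ] [0.678 0.279 0.067]
0.04 130 [0.56  0.213 0.04 ] [0.678 0.279 0.067]
0.05 46 [0.563 0.226 0.05 ] [0.678 0.278 0.067]
scene cradle plate rect ((0.6088591814041138, 0.25892215967178345), (0.20863014459609985, 0.2689313292503357), 59.85482406616211)
0.02 522 [0.555 0.191 0.02 ] [0.682 0.277 0.063]
0.03 408 [0.555 0.191 0.03 ] [0.682 0.277 0.063]
0.04 188 [0.562 0.224 0.04 ] [0.682 0.277 0.063]
0.05 56 [0.571 0.224 0.05 ] [0.682 0.277 0.063]
```

View pics/close0.png

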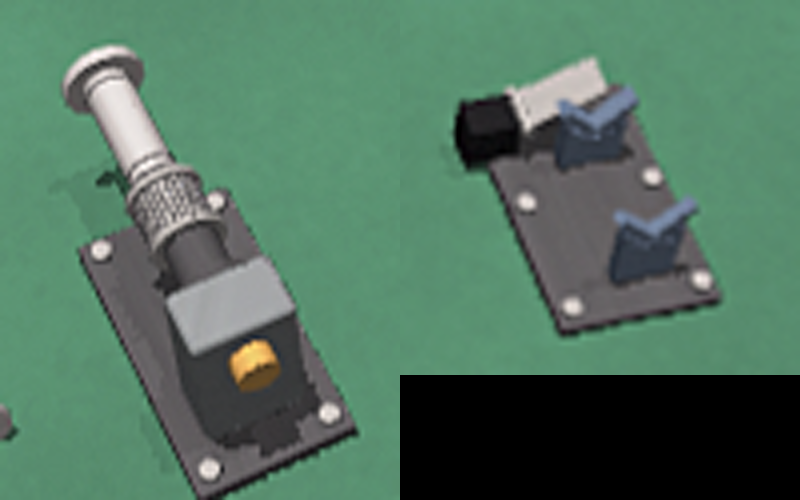

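The crop confirms the choice: a bare-metal adapter (big disc at crop (105,75)) in the knurled collar (175,205). In the cradle, the lever and black box are at the near end (530,100), so cradle x points at the robot, and no half turn is needed. The two views agree to about 3 mm; I'll move over the collar and refine with the wrist camera.

```bash
python3 -m creep '{"claw":[1,1,1,1,1,1,1,1,1,1,1,1],"offset":[[-0.0125,-0.037,-0.004],[-0.0125,-0.037,-0.004],[-0.0125,-0.037,-0.004],[-0.0125,-0.037,-0.004],[-0.0125,-0.037,-0.004],[-0.0125,-0.037,-0.004],[-0.0125,-0.037,-0.004],[-0.0125,-0.037,-0.004],[-0.0125,-0.037,0],[-0.0125,-0.037,0],[-0.0125,-0.037,0],[-0.0125,-0.037,0]],"dr":[[0,0,0],[0,0,0],[0,0,0],[0,0,0],[0,0,0],[0,0,0],[0,0,0],[0,0,0],[0,0,0],[0,0,0],[0,0,0],[0,0,0]]}'; python3 -c "
from h import *
s=get_state();print(s['ee_pos'],s['ee_rot'])
print(snapshot('wrist')['T_tool_cam'])"
```

```text
clock: 1.1
ee_pos: [0.5423, -0.2663, 0.2729]
ee_rot: [[0.24, -0.971, -0.006], [-0.971, -0.24, 0.006], [-0.007, 0.004, -1.0]]
ft_force: [0.2, -0.6, 1.0]
opening: 0.0853
[ 0.54232841 -0.266323    0.27290802] [[ 0.23975079 -0.97081714 -0.00580015]
 [-0.97080687 -0.23978474  0.00610791]
 [-0.00732045  0.00416645 -0.99996453]]
[[ 9.99997980e-01 -2.86324148e-04  1.98942133e-03 -4.12126660e-04]
 [-3.35451404e-04  9.52142971e-01  3.05652826e-01 -7.73041820e-02]
 [-1.98172932e-03 -3.05652876e-01  9.52140952e-01 -1.29072718e-01]
 [ 0.00000000e+00  0.00000000e+00  0.00000000e+00  1.00000000e+00]]
```

```bash
python3 -m creep '{"claw":[1,1,1],"offset":[[-0.012,-0.03,0],[-0.012,-0.03,0],[0,0,0]],"dr":[[0,0,3.3],[0,0,3.3],[0,0,0]]}'; python3 - <<'E'
from h import *
s=grab('wrist');save(s['color'],'wrist1');P=points(s);np.save('P.npy',P)
print(s['st']['ee_pos'],s['mtx'])
X=P.reshape(-1,3);m=(X[:,2]>.08)&(X[:,2]<.125);X=X[m];print(len(X),X.min(0),X.max(0))
E
```

```text
clock: 1.4
ee_pos: [0.6046, -0.2207, 0.2703]
ee_rot: [[0.132, -0.991, -0.004], [-0.991, -0.132, 0.011], [-0.012, 0.002, -1.0]]
ft_force: [-0.2, 0.5, 0.2]
opening: 0.0853
[ 0.60455713 -0.22073112  0.27032527] [[289.81979076   0.         281.1027073 ]
 [  0.         289.81979076 212.63844912]
 [  0.           0.           1.        ]]
12061 [ 0.50970612 -0.52639699  0.08006915] [ 0.74742451 -0.18684172  0.12147162]
```

View pics/wrist1.png

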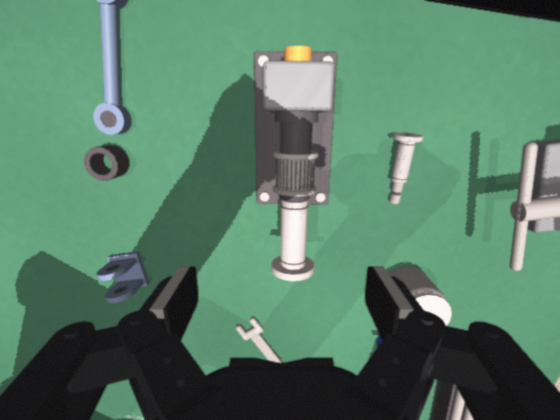

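The wrist picture shows the stand at (298,85), the collar at columns 275–318 and rows 150–197, the barrel below it to row 258, and the disc at (293,268). I'll fit the axis and collar position.

```bash
python3 - <<'E'
from h import *
s=load('wrist');P=np.load('P.npy')
X=P[110:285,255:335].reshape(-1,3);X=X[X[:,2]>.06]
# axis by ordinary symmetric edges: bin along d, mid of y-extent
d=np.array([-.9915,-.13]);c=np.array([.63,-.23])
for it in range(3):
    n=np.array([-d[1],d[0]]);S=(X[:,:2]-c)@d;Y=(X[:,:2]-c)@n
    rows=[]
    for a in np.arange(-.07,.13,.004):
        m=(S>=a)&(S<a+.004)
        if m.sum()>8: y=np.sort(Y[m]);rows.append((a+.002,(y[1]+y[-2])/2,y[-2]-y[1],np.sort(X[m,2])[-3]))
    rows=np.array(rows);k=np.polyfit(rows[:,0],rows[:,1],1)
    r=rows[:,1]-np.polyval(k,rows[:,0]);g=abs(r)<.003;k=np.polyfit(rows[g,0],rows[g,1],1)
    d=d+k[0]*n;d/=np.linalg.norm(d);c=c+k[1]*n
print('axis',c,d,np.degrees(np.arctan2(d[1],d[0])));print(rows.round(4))
# pixel rays: collar rims & disc, onto axis-top planes
for nm,uv,z in(('far rim top',(296,151),.114),('near rim',(297,192),.114),('disc top',(293,262),.116)):
    p=onplane(s,[uv],z)[0];print(nm,p.round(4),'s',((p[:2]-c)@d).round(4),'y',((p[:2]-c)@n).round(4))
E
```

```text
axis [ 0.63005931 -0.23045243] [-0.99216082 -0.12496764] -172.82111276668238
[[-6.000e-02  2.000e-04  5.580e-02  1.170e-01]
 [-5.600e-02  1.000e-04  4.280e-02  1.133e-01]
 [-5.200e-02  2.000e-04  4.290e-02  1.138e-01]
 [-4.800e-02  4.000e-04  3.120e-02  1.079e-01]
 [-4.400e-02  5.000e-04  3.130e-02  1.080e-01]
 [-4.000e-02  0.000e+00  3.240e-02  1.080e-01]
 [-3.600e-02  2.000e-04  3.270e-02  1.077e-01]
 [-3.200e-02 -3.000e-04  3.160e-02  1.078e-01]
 [-2.800e-02 -3.000e-04  3.170e-02  1.080e-01]
 [-2.400e-02 -2.000e-04  3.190e-02  1.076e-01]
 [-2.000e-02 -2.000e-04  4.640e-02  1.149e-01]
 [-1.600e-02  4.000e-04  4.300e-02  1.146e-01]
 [-1.200e-02  1.000e-04  4.060e-02  1.114e-01]
 [-8.000e-03 -3.000e-04  3.980e-02  1.113e-01]
 [-4.000e-03 -2.000e-04  3.990e-02  1.121e-01]
 [ 0.000e+00 -1.000e-04  4.010e-02  1.114e-01]
 [ 4.000e-03 -0.000e+00  4.020e-02  1.116e-01]
 [ 8.000e-03  1.000e-04  4.040e-02  1.114e-01]
 [ 1.200e-02  1.000e-04  4.050e-02  1.115e-01]
 [ 1.600e-02 -5.000e-04  4.600e-02  1.153e-01]
 [ 2.000e-02  2.000e-04  4.470e-02  1.147e-01]
 [ 2.400e-02 -2.000e-04  3.110e-02  
[... 604 characters left out ...]
0e-02  1.041e-01]
 [ 8.000e-02  1.000e-04  2.870e-02  1.043e-01]
 [ 8.400e-02  2.000e-04  2.880e-02  1.039e-01]
 [ 8.800e-02 -4.000e-04  2.770e-02  1.040e-01]
 [ 9.200e-02 -2.000e-04  2.790e-02  1.034e-01]
 [ 9.600e-02 -2.000e-04  2.790e-02  1.034e-01]
 [ 1.000e-01 -1.000e-04  2.790e-02  1.039e-01]
 [ 1.040e-01 -0.000e+00  2.800e-02  1.035e-01]
 [ 1.080e-01 -4.000e-04  4.900e-02  1.103e-01]
 [ 1.120e-01  2.000e-04  4.950e-02  1.144e-01]
 [ 1.160e-01  3.000e-04  4.960e-02  1.142e-01]
 [ 1.200e-01  1.600e-03  3.080e-02  1.130e-01]]
far rim top [ 0.6539 -0.2271  0.114 ] s -0.0241 y -0.0003
near rim [ 0.6137 -0.2342  0.114 ] s 0.0167 y 0.0016
disc top [ 0.5363 -0.2414  0.116 ] s 0.0944 y -0.0009
```

```bash
python3 -m creep '{"claw":[1,1,1,1,1,1],"offset":[[0.0065,-0.012,0.02],[0.0065,-0.012,0.02],[0,0,0.025],[0,0,0.025],[0,0,0.02],[0,0,0]],"dr":[[0,0.65,0.4],[0,0,0],[0,0,0],[0,0,0],[0,0,0],[0,0,0]]}'; cat > g.py <<'E'
import sys; from h import *
# remaining shift in tool axes to a world target, and turn (deg) to yaw/vertical
t=np.array([float(a) for a in sys.argv[1:4]]); yaw=float(sys.argv[4])  # heading of tool y
s=get_state();R=np.array(s['ee_rot']);y=np.radians(yaw)
Y=np.array([np.cos(y),np.sin(y),0]);Z=np.array([0,0,-1.]);W=np.c_[np.cross(Y,Z),Y,Z]
print('shift',(R.T@(t-s['ee_pos'])).round(4),'turn',np.degrees(cv2.Rodrigues(R.T@W)[0].ravel()).round(2),'F',s['ft_force'].round(1),'op',round(s['opening'],4),'pos',s['ee_pos'].round(4),'t',s['clock'])
E
python3 g.py .630 -.2305 .083 -172.82
```

```text
clock: 1.95
ee_pos: [0.6242, -0.2362, 0.1563]
ee_rot: [[0.127, -0.992, -0.006], [-0.992, -0.127, -0.004], [0.003, 0.007, -1.0]]
ft_force: [-0.6, -0.6, -0.3]
opening: 0.0855
shift [-0.0052 -0.0069  0.0732] turn [ 0.39 -0.18  0.13] F [-0.6 -0.6 -0.3] op 0.0855 pos [ 0.6242 -0.2362  0.1563] t 1.95
```

```bash
python3 -m creep '{"claw":[1,1,1,1,1],"offset":[[-0.005,-0.006,0.02],[0,0,0.02],[0,0,0.02],[0,0,0.012],[0,0,0]],"dr":[[0.4,-0.2,0],[0,0,0],[0,0,0],[0,0,0],[0,0,0]]}'; 
python3 g.py .630 -.2305 .083 -172.82
```

```text
clock: 2.37
ee_pos: [0.6261, -0.2355, 0.0856]
ee_rot: [[0.123, -0.992, -0.0], [-0.992, -0.123, -0.001], [0.001, 0.0, -1.0]]
ft_force: [1.0, 0.0, 0.6]
opening: 0.0854
shift [-0.0045 -0.0044  0.0026] turn [ 0.02 -0.06 -0.09] F [1.  0.  0.6] op 0.0854 pos [ 0.6261 -0.2355  0.0856] t 2.3667
```

```bash
python3 -m creep '{"claw":[1,1,1],"offset":[[-0.006,-0.006,0.003],[-0.003,-0.003,0],[0,0,0]],"dr":[[0,0,0],[0,0,0],[0,0,0]]}'; 
python3 g.py .630 -.2305 .083 -172.82
```

```text
clock: 2.62
ee_pos: [0.6349, -0.2265, 0.0855]
ee_rot: [[0.122, -0.993, 0.002], [-0.993, -0.122, -0.002], [0.002, -0.002, -1.0]]
ft_force: [0.1, -0.0, -0.2]
opening: 0.0851
shift [0.0034 0.0053 0.0025] turn [-0.09 -0.14 -0.2 ] F [ 0.1 -0.  -0.2] op 0.0851 pos [ 0.6349 -0.2265  0.0855] t 2.6167
```

```bash
python3 -m creep '{"claw":[1,1],"offset":[[0.0035,0.005,0.003],[0,0,0]],"dr":[[0,0,0],[0,0,0]]}'; 
python3 g.py .630 -.2305 .083 -172.82
```

```text
clock: 2.78
ee_pos: [0.6319, -0.2308, 0.0847]
ee_rot: [[0.123, -0.992, 0.005], [-0.992, -0.123, -0.004], [0.005, -0.005, -1.0]]
ft_force: [-0.8, -0.8, -0.1]
opening: 0.0856
shift [-0.0006  0.0018  0.0017] turn [-0.26 -0.27 -0.1 ] F [-0.8 -0.8 -0.1] op 0.0856 pos [ 0.6319 -0.2308  0.0847] t 2.7833
```

```bash
python3 -m creep '{"claw":[-1,-1,-1,-1,-1,-1,-1,-1],"offset":[[0,0.002,0],[0,0,0],[0,0,0],[0,0,0],[0,0,0],[0,0,0],[0,0,0],[0,0,0]],"dr":[[0,0,0],[0,0,0],[0,0,0],[0,0,0],[0,0,0],[0,0,0],[0,0,0],[0,0,0]]}'; 
python3 g.py .630 -.2305 .083 -172.82
```

```text
clock: 3.45
ee_pos: [0.63, -0.2299, 0.0872]
ee_rot: [[0.124, -0.992, 0.008], [-0.992, -0.124, -0.0], [0.001, -0.008, -1.0]]
ft_force: [-0.2, 0.8, 0.8]
opening: 0.0386
shift [0.0006 0.0001 0.0042] turn [-0.45 -0.08 -0.08] F [-0.2  0.8  0.8] op 0.0386 pos [ 0.63   -0.2299  0.0872] t 3.45
```

Gripped at 38.6 mm on the 40 mm waist, so that agrees. Now pull back.

```bash
python3 -m creep '{"claw":[-1,-1,-1,-1,-1],"offset":[[0,-0.004,0],[0,-0.004,0],[0,-0.004,0],[0,-0.004,0],[0,-0.002,0]],"dr":[[0,0,0],[0,0,0],[0,0,0],[0,0,0],[0,0,0]]}'; 
python3 g.py .630 -.2305 .083 -172.82
```

```text
clock: 3.87
ee_pos: [0.6406, -0.2285, 0.0871]
ee_rot: [[0.122, -0.993, -0.009], [-0.993, -0.122, -0.002], [0.001, 0.009, -1.0]]
ft_force: [-5.0, -1.5, 5.0]
opening: 0.0387
shift [0.0007 0.0107 0.0042] turn [ 0.52 -0.08 -0.2 ] F [-5.  -1.5  5. ] op 0.0387 pos [ 0.6406 -0.2285  0.0871] t 3.8667
```

```bash
python3 -m creep '{"claw":[-1,-1,-1,-1,-1],"offset":[[0,-0.004,0],[0,-0.004,0],[0,-0.003,0],[0,-0.003,0],[0,-0.003,0]],"dr":[[-0.5,0,0],[0,0,0],[0,0,0],[0,0,0],[0,0,0]]}'; 
python3 g.py .630 -.2305 .083 -172.82; python3 - <<'E'
from h import *
s=grab('wrist');save(s['color'],'wrist2')
E
```

```text
clock: 4.28
ee_pos: [0.6419, -0.2284, 0.0871]
ee_rot: [[0.119, -0.992, -0.052], [-0.993, -0.119, -0.008], [0.002, 0.053, -0.999]]
ft_force: [-11.2, -1.2, 8.0]
opening: 0.0389
shift [0.0007 0.0118 0.0047] turn [ 3.01 -0.09 -0.34] F [-11.2  -1.2   8. ] op 0.0389 pos [ 0.6419 -0.2284  0.0871] t 4.2833
```

View pics/wrist2.png

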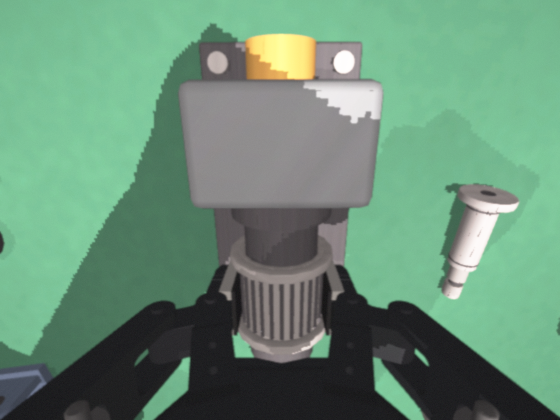

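The fingers hold the collar at (282,300), and the gap to the stand has shrunk. I'll check the collar position by depth.

```bash
python3 - <<'E'
from h import *
s=load('wrist');P=points(s);c=np.array([.63006,-.23045]);d=np.array([-.99216,-.12497]);n=np.array([.12497,-.99216])
X=P[205:360,225:340].reshape(-1,3);S=(X[:,:2]-c)@d;Y=(X[:,:2]-c)@n
for a in np.arange(-.064,.03,.002):
    m=(S>=a)&(S<a+.002)&(abs(Y)<.012)
    if m.sum()>3: print(round(a+.001,3),X[m,2].max().round(4),end=' | ')
E
python3 -m creep '{"claw":[-1,-1,-1,-1],"offset":[[0,-0.002,0],[0,-0.002,0],[0,-0.002,0],[0,-0.002,0]],"dr":[[0,0,0],[0,0,0],[0,0,0],[0,0,0]]}'; 
python3 g.py .630 -.2305 .083 -172.82
```

```text
-0.063 0.1187 | -0.061 0.1173 | -0.059 0.1139 | -0.057 0.1143 | -0.055 0.1138 | -0.053 0.1135 | -0.051 0.1133 | -0.049 0.1082 | -0.047 0.1082 | -0.045 0.1084 | -0.043 0.1081 | -0.041 0.108 | -0.039 0.1085 | -0.037 0.1081 | -0.035 0.1083 | -0.033 0.1532 | -0.031 0.1531 | -0.029 0.1151 | -0.027 0.1128 | -0.025 0.1472 | -0.023 0.1464 | -0.021 0.112 | -0.019 0.1118 | -0.017 0.1117 | -0.015 0.1118 | -0.013 0.1119 | -0.011 0.1121 | -0.009 0.1114 | -0.007 0.1117 | -0.005 0.1119 | -0.003 0.112 | -0.001 0.1118 | 0.001 0.1116 | 0.003 0.1149 | 0.005 0.1153 | 0.007 0.115 | 0.009 0.1144 | 0.017 0.1078 | 0.019 0.1079 | 0.021 0.1061 | 0.023 0.1042 | clock: 4.67
ee_pos: [0.6418, -0.2284, 0.0871]
ee_rot: [[0.118, -0.991, -0.069], [-0.993, -0.118, -0.009], [0.001, 0.07, -0.998]]
ft_force: [-8.5, -0.3, 6.7]
opening: 0.0383
shift [0.0007 0.0117 0.005 ] turn [ 3.99 -0.05 -0.41] F [-8.5 -0.3  6.7] op 0.0383 pos [ 0.6418 -0.2284  0.0871] t 4.6667
```

The collar's far rim is at −34 mm (home −22), so it is fully back at the stop. Release, straighten and rise for a look.

```bash
python3 -m creep '{"claw":[-1,-1,1,1,1,1,1,1,1,1,1],"offset":[[0,-0.002,0],[0,0,0],[0,0,0],[0,0,0],[0,0,0],[0,0,0],[0,0,0],[0,0,-0.02],[0,0.01,-0.025],[0,0.01,-0.02],[0,0,0]],"dr":[[0,0,0],[0,0,0],[0,0,0],[0,0,0],[0,0,0],[0,0,0],[0,0,0],[2,0,0],[2,0,0],[0,0,0],[0,0,0]]}'; 
python3 g.py .570 -.238 .083 -172.82; cat > prof.py <<'E'
import sys; from h import *
s=grab('wrist')
if len(sys.argv)>1: save(s['color'],sys.argv[1])
P=points(s);c=np.array([.63006,-.23045]);d=np.array([-.99216,-.12497]);n=np.array([.12497,-.99216])
X=P.reshape(-1,3);X=X[(X[:,2]>.06)&(X[:,2]<.125)];S=(X[:,:2]-c)@d;Y=(X[:,:2]-c)@n
for a in np.arange(-.05,.18,.002):
    m=(S>=a)&(S<a+.002)&(abs(Y)<.03)
    if m.sum()>3: print(f'{a+.001:.3f}:{X[m,2].max():.3f},{(Y[m].max()-Y[m].min())*1000:.0f}',end=' | ')
E
python3 prof.py wrist3
```

```text
clock: 5.58
ee_pos: [0.625, -0.2297, 0.1509]
ee_rot: [[0.119, -0.993, -0.003], [-0.993, -0.119, 0.0], [-0.001, 0.003, -1.0]]
ft_force: [1.0, -0.4, 0.6]
opening: 0.0854
shift [0.0018 0.0554 0.0681] turn [ 0.19  0.04 -0.35] F [ 1.  -0.4  0.6] op 0.0854 pos [ 0.625  -0.2297  0.1509] t 5.5833
-0.049:0.108,32 | -0.047:0.109,32 | -0.045:0.108,33 | -0.043:0.108,33 | -0.041:0.109,33 | -0.039:0.108,31 | -0.037:0.108,32 | -0.035:0.108,32 | -0.033:0.108,32 | -0.031:0.109,32 | -0.029:0.108,32 | -0.027:0.115,46 | -0.025:0.115,46 | -0.023:0.115,46 | -0.021:0.112,37 | -0.019:0.112,41 | -0.017:0.113,40 | -0.015:0.112,40 | -0.013:0.112,39 | -0.011:0.112,40 | -0.009:0.112,40 | -0.007:0.112,40 | -0.005:0.112,40 | -0.003:0.112,40 | -0.001:0.113,40 | 0.001:0.112,41 | 0.003:0.112,40 | 0.005:0.112,40 | 0.007:0.112,40 | 0.009:0.114,44 | 0.011:0.115,47 | 0.013:0.115,46 | 0.015:0.114,42 | 0.019:0.108,26 | 0.021:0.108,30 | 0.023:0.108,32 | 0.025:0.108,32 | 0.027:0.108,32 | 0.029:0.107,29 | 0.033:0.100,14 | 0.035:0.100,19 | 0.037:0.100,19 | 0.039:0.100,19 | 0.041:0.103,29 | 0.043:0.105,28 | 0.045:0.104,28 | 0.047:0.105,30 | 0.049:0.105,30 | 0.051:0.104,26 | 0.053:0.103,29 | 0.055:0.104,29 | 0.057:0.104,29 | 0.059:0.104,29 | 0.061:0.104,28 | 0.063:0.103,28 | 0.065:0.103,28 | 0.067:0.103,28 | 0.069:0.103,29 | 0.071:0.102,28 | 0.073:0.103,28 | 0.075:0.103,28 | 0.077:0.102,28 | 0.079:0.102,28 | 0.081:0.102,28 | 0.083:0.102,28 | 0.085:0.102,29 | 0.087:0.102,29 | 0.089:0.102,29 | 0.091:0.102,29 | 0.093:0.101,29 | 0.095:0.102,29 | 0.097:0.101,29 | 0.099:0.101,28 | 0.101:0.101,28 | 0.103:0.101,28 | 0.105:0.101,28 | 0.107:0.101,28 | 0.109:0.100,27 | 0.111:0.096,28 | 0.113:0.093,30 | 0.115:0.091,30 | 0.119:0.080,39 | 0.121:0.085,50 | 0.123:0.081,47 |
```

The collar is 6 mm back and the adapter has popped out 10 mm (barrel at s = 40–119 mm, so its origin is at s ≈ 80). I'll grip near its balance point, s = 66.

```bash
python3 -m creep '{"claw":[1,1,1,1,1,1,1,1,1],"offset":[[0.001,0.02,0],[0.001,0.02,0],[0,0.02,0.005],[0,0,0.02],[0,0,0.02],[0,0,0.018],[0,0,0],[0,0,0],[0,0,0]],"dr":[[0,0,0],[0,0,0],[0,0,0],[0,0,0],[0,0,0],[0,0,0],[0,0,0],[0,0,0],[0,0,0]]}'; 
python3 g.py .5646 -.2387 .084 -172.82
```

```text
clock: 6.38
ee_pos: [0.5655, -0.2373, 0.0786]
ee_rot: [[0.121, -0.993, -0.005], [-0.993, -0.121, 0.003], [-0.003, 0.005, -1.0]]
ft_force: [-0.6, -0.7, -0.6]
opening: 0.0855
shift [ 0.0013  0.0011 -0.0054] turn [ 0.27  0.19 -0.21] F [-0.6 -0.7 -0.6] op 0.0855 pos [ 0.5655 -0.2373  0.0786] t 6.3833
```

```bash
python3 -m creep '{"claw":[1,-1,-1,-1,-1,-1,-1,-1,-1],"offset":[[0.0015,0.001,-0.005],[0,0,0],[0,0,0],[0,0,0],[0,0,0],[0,0,0],[0,0,0],[0,0,0],[0,0,0]],"dr":[[0,0,0],[0,0,0],[0,0,0],[0,0,0],[0,0,0],[0,0,0],[0,0,0],[0,0,0],[0,0,0]]}'; 
python3 g.py .5646 -.2387 .084 -172.82
```

```text
clock: 7.13
ee_pos: [0.5673, -0.2385, 0.0885]
ee_rot: [[0.123, -0.992, 0.0], [-0.992, -0.123, 0.002], [-0.002, -0.0, -1.0]]
ft_force: [0.3, 0.9, -1.5]
opening: 0.028
shift [-0.0002  0.0027  0.0045] turn [-0.03  0.14 -0.13] F [ 0.3  0.9 -1.5] op 0.028 pos [ 0.5673 -0.2385  0.0885] t 7.1333
```

```bash
python3 -m creep '{"claw":[-1,-1,-1,-1,-1,-1,-1,-1],"offset":[[0,0.008,0],[0,0.01,0],[0,0.01,0],[0,0.01,0],[0,0.01,0],[0,0.01,0],[0,0.01,0],[0,0,0]],"dr":[[0,0,0],[0,0,0],[0,0,0],[0,0,0],[0,0,0],[0,0,0],[0,0,0],[0,0,0]]}'; 
python3 g.py .5646 -.2387 .084 -172.82; python3 prof.py wrist4
```

```text
clock: 7.8
ee_pos: [0.4967, -0.2461, 0.0846]
ee_rot: [[0.125, -0.992, 0.002], [-0.992, -0.125, 0.006], [-0.005, -0.002, -1.0]]
ft_force: [-0.8, 0.8, -4.3]
opening: 0.0285
shift [ 0.0011 -0.0683  0.0007] turn [-0.14  0.3  -0.01] F [-0.8  0.8 -4.3] op 0.0285 pos [ 0.4967 -0.2461  0.0846] t 7.8
0.019:0.103,46 | 0.021:0.109,46 | 0.023:0.109,32 | 0.025:0.109,33 | 0.027:0.109,33 | 0.029:0.109,32 | 0.067:0.099,20 | 0.069:0.100,20 | 0.071:0.099,20 | 0.073:0.098,20 | 0.075:0.099,20 | 0.077:0.098,20 | 0.079:0.098,19 | 0.081:0.098,19 | 0.083:0.098,20 | 0.085:0.097,18 | 0.087:0.094,12 | 0.089:0.094,13 | 0.091:0.096,19 | 0.093:0.097,20 | 0.095:0.097,19 | 0.097:0.097,19 | 0.099:0.097,19 | 0.101:0.097,19 | 0.103:0.096,19 | 0.105:0.096,19 | 0.107:0.096,19 | 0.109:0.096,19 | 0.111:0.096,24 | 0.113:0.101,29 | 0.115:0.101,29 | 0.117:0.100,29 | 0.119:0.101,30 | 0.121:0.120,48 | 0.123:0.125,56 | 0.125:0.125,56 | 0.127:0.125,60 | 0.129:0.125,60 | 0.131:0.125,46 | 0.133:0.125,47 | 0.135:0.125,46 | 0.137:0.125,46 | 0.139:0.117,32 | 0.141:0.121,32 | 0.143:0.122,32 | 0.145:0.116,32 | 0.147:0.109,32 | 0.149:0.099,28 | 0.151:0.099,29 | 0.153:0.098,29 | 0.155:0.098,29 | 0.157:0.098,28 | 0.159:0.098,28 | 0.161:0.097,29 | 0.163:0.097,29 | 0.165:0.098,28 | 0.167:0.097,29 | 0.169:0.097,29 | 0.171:0.097,29 | 0.173:0.097,29 | 0.175:0.097,28 | 0.177:0.094,29 | 0.179:0.090,29 |
```

View pics/wrist4.png

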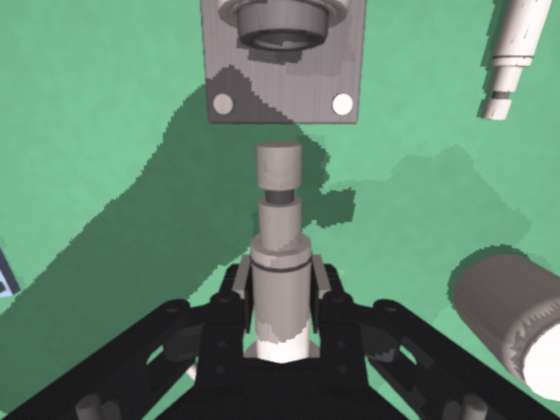

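The adapter is clear of the socket: shank tip at pixel (278,145), 122 mm from mouth to origin, collar rim back home. Lift and carry it to the cradle.

```bash
python3 -m creep '{"claw":[-1,-1,-1,-1,-1,-1,-1,-1,-1,-1,-1,-1],"offset":[[0,0,-0.02],[0,0,-0.03],[0,0,-0.03],[0,0,-0.03],[0,0,-0.03],[0,0,-0.03],[-0.01,-0.002,-0.02],[-0.02,-0.003,-0.01],[-0.03,-0.005,0],[-0.03,-0.005,0],[-0.03,-0.005,0],[-0.03,-0.005,0]],"dr":[[0,0,0],[0,0,0],[0,0,0],[0,0,0],[0,0,0],[0,0,0],[0,0,0],[0,0,0],[0,0,0],[0,0,0],[0,0,0],[0,0,0]]}'; 
python3 g.py .495 .245 .30 -172.82; python3 - <<'E'
from h import *
for n,box in(('top',(160,220,185,230)),('scene',(200,275,345,425))):
    s=load(n);a,b,c,d=box;P=points(s)[a:b,c:d].reshape(-1,3);I=s['color'][a:b,c:d].reshape(-1,3).astype(int)
    bl=(I[:,2]-I[:,0]>20)&(I[:,2]>I[:,1])&(P[:,2]>.02);X=P[bl];m=X[:,0]>.62
    for k in(m,~m): print(n,'vee',k.sum(),X[k].mean(0).round(4),X[k].min(0).round(3),X[k].max(0).round(3))
E
```

```text
clock: 8.85
ee_pos: [0.5072, -0.0964, 0.2947]
ee_rot: [[0.114, -0.993, 0.006], [-0.993, -0.114, 0.004], [-0.003, -0.006, -1.0]]
ft_force: [1.4, 0.6, -3.3]
opening: 0.0282
shift [-0.3406 -0.0268 -0.0041] turn [-0.34  0.18 -0.64] F [ 1.4  0.6 -3.3] op 0.0282 pos [ 0.5072 -0.0964  0.2947] t 8.85
top vee 36 [0.6711 0.2473 0.05  ] [0.665 0.226 0.031] [0.676 0.266 0.067]
top vee 41 [0.5922 0.2592 0.0476] [0.586 0.238 0.037] [0.599 0.279 0.061]
scene vee 63 [0.6728 0.2463 0.0482] [0.665 0.224 0.032] [0.68  0.267 0.063]
scene vee 70 [0.5942 0.2561 0.0427] [0.584 0.236 0.028] [0.604 0.275 0.057]
```

```bash
python3 -m creep '{"claw":[-1,-1,-1,-1,-1,-1,-1,-1,-1,-1,-1,-1],"offset":[[-0.033,-0.003,0],[-0.033,-0.003,0],[-0.033,-0.003,0],[-0.033,-0.003,0],[-0.033,-0.003,0],[-0.033,-0.003,0],[-0.033,-0.003,0],[-0.033,-0.003,0],[-0.033,0,0],[-0.03,0,0],[-0.01,0,0],[0,0,0]],"dr":[[0,0,0],[0,0,0],[0,0,0],[0,0,0],[0,0,0],[0,0,0],[0,0,0],[0,0,4],[0,0,4],[0,0,4],[0,0,4],[0,0,0]]}'; 
python3 g.py .495 .265 .30 171.6; python3 -c "
from h import *
s=grab('wrist');save(s['color'],'wrist5')"
```

```text
clock: 9.85
ee_pos: [0.5046, 0.1303, 0.3006]
ee_rot: [[0.045, -0.999, -0.013], [-0.992, -0.046, 0.116], [-0.117, 0.008, -0.993]]
ft_force: [-0.2, -0.4, -3.1]
opening: 0.0281
shift [-0.134   0.0034  0.0163] turn [ 1.09  6.63 10.99] F [-0.2 -0.4 -3.1] op 0.0281 pos [0.5046 0.1303 0.3006] t 9.85
```

View pics/wrist5.png

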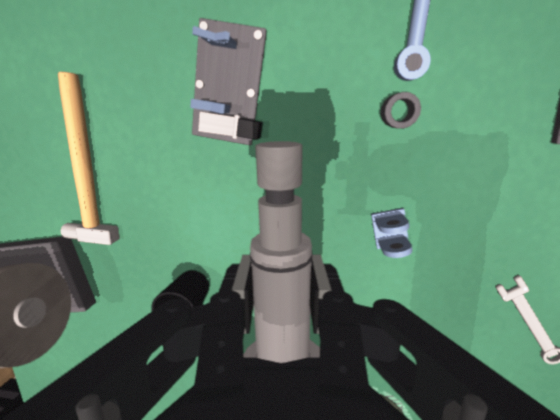

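The cradle is in view at (230,80): vees at (210,35) and (210,105), lever at (218,125). The tool rolled 6.6° while turning; I'll level it and close in.

```bash
python3 -m creep '{"claw":[-1,-1,-1,-1,-1,-1,-1,-1,-1],"offset":[[-0.01,0,0],[-0.02,0,0],[-0.02,0,0],[-0.02,0,0],[-0.02,0,0],[-0.02,0,0],[-0.01,0,0],[0,0,0],[0,0,0]],"dr":[[0.3,2,3.5],[0.3,2,3.5],[0.3,2,3.5],[0,0,0],[0,0,0],[0,0,0],[0,0,0],[0,0,0],[0,0,0]]}'; 
python3 g.py .495 .265 .30 171.6
```

```text
clock: 10.65
ee_pos: [0.5045, 0.1261, 0.3135]
ee_rot: [[0.041, -0.999, -0.013], [-0.993, -0.042, 0.109], [-0.11, 0.008, -0.994]]
ft_force: [0.1, -0.2, -3.0]
opening: 0.028
shift [-0.1368  0.0036  0.0288] turn [ 1.06  6.25 10.75] F [ 0.1 -0.2 -3. ] op 0.028 pos [0.5045 0.1261 0.3135] t 10.65
```

```bash
python3 -c "
from h import *
s=get_state();print(s['qpos'].round(3),s['joint_velocities'].round(3))"
```

```text
[ 0.041  0.23  -0.153  1.196  0.11   3.141] [ 0.017  0.001  0.005  0.002  0.005 -0.   ]
```

Joint 6 is at its limit: with this grasp, the cradle heading would need q6 ≈ 3.68. The tool has to be half-turned relative to the adapter, so I'll lay it gently on the free bench below, at about (0.50, 0.13), and regrip it from the opposite yaw. First back off and level.

```bash
python3 -m creep '{"claw":[-1,-1,-1,-1,-1,-1],"offset":[[0,0,0],[0,0,0],[0,0,0.02],[0,0,0.02],[0,0,0],[0,0,0]],"dr":[[0.3,2,-6],[0.3,2,-6],[0.3,2,-5],[0,0,0],[0,0,0],[0,0,0]]}'; 
python3 g.py .505 .125 .20 -160; python3 - <<'E'
from h import *
s=grab('wrist');z=s['z_map'];h,w=z.shape
# adapter axis in tool frame from shank + barrel tops
g=np.stack(np.meshgrid(np.arange(w),np.arange(h)),-1).reshape(-1,2);u=slopes(s,g);Z=z.reshape(-1,1)
C=np.c_[u,np.ones(len(u))]*Z;T=np.array(s['T_tool_cam']);X=(C@T[:3,:3].T+T[:3,3]).reshape(h,w,3)
X=X[135:345,245:320].reshape(-1,3);X=X[(abs(X[:,0])<.02)&(abs(X[:,2])<.04)]
for a in np.arange(-.1,.05,.006):
    m=(X[:,1]>=a)&(X[:,1]<a+.006)
    if m.sum()>5: x=X[m];print(round(a+.003,3),'ztop',np.percentile(x[:,2],4).round(4),'x',((x[:,0].min()+x[:,0].max())/2).round(4),'w',np.ptp(x[:,0]).round(3))
R=np.array(s['st']['ee_rot'])
P=points(load('top'));X=P[205:245,225:262];print('bench under: zmax',np.nanmax(X[...,2]),X[0,0],X[-1,-1])
E
```

```text
clock: 11.15
ee_pos: [0.5054, 0.128, 0.2732]
ee_rot: [[0.346, -0.938, 0.026], [-0.938, -0.346, 0.006], [0.004, -0.027, -1.0]]
ft_force: [0.6, 0.4, -2.2]
opening: 0.0284
shift [0.0024 0.0034 0.0732] turn [-1.53 -0.2   0.24] F [ 0.6  0.4 -2.2] op 0.0284 pos [0.5054 0.128  0.2732] t 11.15
-0.067 ztop -0.0131 x -0.0011 w 0.02
-0.061 ztop -0.0131 x -0.0011 w 0.02
-0.055 ztop -0.0126 x -0.001 w 0.02
-0.049 ztop -0.012 x -0.0012 w 0.019
-0.043 ztop -0.0117 x -0.0009 w 0.02
-0.037 ztop -0.0118 x -0.0008 w 0.019
-0.031 ztop -0.0115 x -0.0008 w 0.02
-0.025 ztop -0.0111 x -0.0001 w 0.028
-0.019 ztop -0.0151 x -0.0001 w 0.03
-0.013 ztop -0.0196 x 0.0 w 0.038
-0.007 ztop -0.0245 x 0.0004 w 0.039
-0.001 ztop -0.0247 x -0.0 w 0.031
0.005 ztop -0.0253 x -0.0001 w 0.032
0.011 ztop -0.0245 x -0.0001 w 0.032
0.017 ztop -0.0132 x 0.0003 w 0.029
0.023 ztop -0.0129 x 0.0004 w 0.029
0.029 ztop -0.0124 x 0.0003 w 0.029
0.035 ztop -0.0078 x 0.0005 w 0.029
bench under: zmax 0.013983002390999477 [ 0.57376602  0.18721234 -0.00072191] [0.44363949 0.06347095 0.0066274 ]
```

Adapter in the grip: axis about 3° disc-down, origin 16 mm towards the disc from the TCP. On the bench it will rest at about 7° disc-up, so I'll tilt the tool −11.7° about x and lower it.

```bash
python3 -m creep '{"claw":[-1,-1,-1,-1,-1,-1,-1,-1,-1,-1,-1],"offset":[[0,0,0.02],[0,0,0.03],[0,-0.003,0.03],[0,-0.004,0.025],[0,-0.004,0.025],[0,-0.004,0.025],[0,-0.004,0.02],[0,-0.003,0.015],[0,-0.003,0.015],[0,-0.001,0.01],[0,0,0]],"dr":[[-4,0,0],[-4,0,0],[-3,0,0],[0,0,0],[0,0,0],[0,0,0],[0,0,0],[0,0,0],[0,0,0],[0,0,0],[0,0,0]]}'; 
python3 g.py .505 .125 .0186 -160
```

```text
clock: 12.12
ee_pos: [0.5218, 0.1267, 0.0602]
ee_rot: [[0.338, -0.931, -0.135], [-0.941, -0.333, -0.057], [0.008, 0.147, -0.989]]
ft_force: [-0.2, -0.8, -3.3]
opening: 0.028
shift [-0.0044  0.0101  0.0435] turn [ 8.43 -0.44 -0.29] F [-0.2 -0.8 -3.3] op 0.028 pos [0.5218 0.1267 0.0602] t 12.1167
```

```bash
python3 -m creep '{"claw":[-1,-1,-1,-1,-1,-1],"offset":[[0,-0.003,0.012],[0,-0.002,0.012],[0,-0.001,0.007],[0,-0.001,0.005],[0,0,0],[0,0,0]],"dr":[[-1.7,0,0],[0,0,0],[0,0,0],[0,0,0],[0,0,0],[0,0,0]]}'; 
python3 g.py .505 .125 .0186 -160
```

```text
clock: 12.62
ee_pos: [0.5273, 0.1267, 0.026]
ee_rot: [[0.336, -0.929, -0.155], [-0.942, -0.33, -0.065], [0.009, 0.168, -0.986]]
ft_force: [-0.2, -0.2, -2.9]
opening: 0.0281
shift [-0.006   0.0201  0.0108] turn [ 9.66 -0.51 -0.4 ] F [-0.2 -0.2 -2.9] op 0.0281 pos [0.5273 0.1267 0.026 ] t 12.6167
```

```bash
python3 -m creep '{"claw":[-1,-1,-1,-1],"offset":[[0,0,0.003],[0,0,0.003],[0,0,0.002],[0,0,0]],"dr":[[0,0,0],[0,0,0],[0,0,0],[0,0,0]]}'; 
python3 g.py .505 .125 .0186 -160
```

```text
clock: 12.95
ee_pos: [0.5275, 0.1264, 0.0201]
ee_rot: [[0.336, -0.93, -0.151], [-0.942, -0.33, -0.064], [0.01, 0.164, -0.986]]
ft_force: [-1.6, 0.3, -1.1]
opening: 0.028
shift [-0.0062  0.0211  0.0049] turn [ 9.41 -0.55 -0.4 ] F [-1.6  0.3 -1.1] op 0.028 pos [0.5275 0.1264 0.0201] t 12.95
```

Touching lightly now (the weight is coming off the wrist). A last small lowering, then open and rise.

```bash
python3 -m creep '{"claw":[-1,-1],"offset":[[0,0,0.002],[0,0,0.001]],"dr":[[0,0,0],[0,0,0]]}'; python3 g.py .505 .125 .0186 -160
```

```text
clock: 13.12
ee_pos: [0.5276, 0.1264, 0.0197]
ee_rot: [[0.336, -0.93, -0.149], [-0.942, -0.33, -0.064], [0.011, 0.162, -0.987]]
ft_force: [-1.0, 0.6, 6.4]
opening: 0.0281
shift [-0.0063  0.0213  0.0045] turn [ 9.32 -0.58 -0.39] F [-1.   0.6  6.4] op 0.0281 pos [0.5276 0.1264 0.0197] t 13.1167
```

```bash
python3 -m creep '{"claw":[-0.2,0,0.3,1,1,1,1,1,1,1,1,1],"offset":[[0,0,0],[0,0,0],[0,0,0],[0,0,0],[0,0,0],[0,0,-0.01],[0,0,-0.03],[0,0,-0.04],[0,0,-0.04],[0,0,-0.04],[0,0.0,0],[0,0,0]],"dr":[[0,0,0],[0,0,0],[0,0,0],[0,0,0],[0,0,0],[0,0,0],[0,0,0],[3,0,0],[3,0,0],[3,0,0],[0,0,0],[0,0,0]]}'; python3 g.py .53 .1264 .2 -160; python3 - <<'E'
from h import *
s=grab('wrist');save(s['color'],'wrist6');P=points(s);X=P.reshape(-1,3)
m=(X[:,2]>.012)&(X[:,2]<.06)&(abs(X[:,0]-.52)<.12)&(abs(X[:,1]-.13)<.07);X=X[m];print(m.sum(),X.min(0),X.max(0))
E
```

```text
clock: 14.12
ee_pos: [0.5468, 0.135, 0.1878]
ee_rot: [[0.337, -0.942, 0.004], [-0.942, -0.337, -0.01], [0.011, -0.0, -1.0]]
ft_force: [0.3, -0.6, -0.4]
opening: 0.0854
shift [ 0.0026  0.0187 -0.0122] turn [-0.03 -0.63 -0.33] F [ 0.3 -0.6 -0.4] op 0.0854 pos [0.5468 0.135  0.1878] t 14.1167
3602 [0.45949438 0.07991914 0.01214862] [0.59388152 0.19999164 0.0536676 ]
```

View pics/wrist6.png

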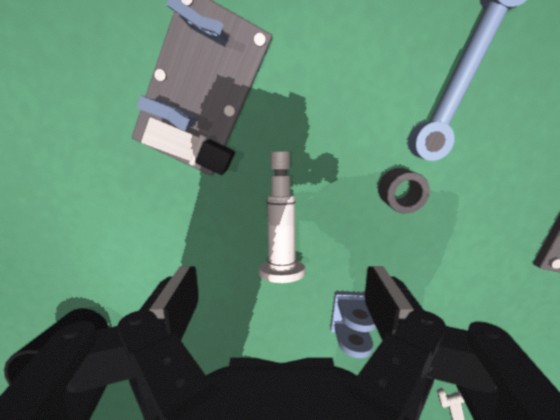

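The adapter lies still at (282,215), clear of the clevis (355,320). The cradle shows well, with vees at (205,20) and (178,112) and the lever at (170,143). Measure both.

```bash
cat > cr.py <<'E'
from h import *
def cradle(s):
    P=points(s);I=s['color'].astype(int);b=(I[...,2]-I[...,0]>20)&(P[...,2]>.03)&(P[...,2]<.075)
    b&=(abs(P[...,0]-.63)<.09)&(abs(P[...,1]-.25)<.06)
    X=P[b];V=[]
    for k in(X[:,0]>.64,X[:,0]<.62):
        Y=X[k]
        if len(Y)<15: continue
        (c,wh,a)=cv2.minAreaRect(Y[:,:2].astype(np.float32));V.append(np.array(c));print('vee',len(Y),np.array(c).round(4),np.array(wh).round(4),'z',Y[:,2].min().round(3),Y[:,2].max().round(3))
    if len(V)<2: return
    d=V[1]-V[0];L=np.linalg.norm(d);d/=L;print('sep',L.round(4),'heading',np.degrees(np.arctan2(d[1],d[0])).round(2),'seat',(V[0]+54*.001*d).round(4),(V[1]-.0255*d).round(4))
E
python3 - <<'E'
from cr import *
s=load('wrist');cradle(s);P=points(s)
X=P[145:285,255:310].reshape(-1,3);X=X[(X[:,2]>.008)&(X[:,2]<.06)]
c=np.array([.52,.125]);d=np.array([-.94,-.34])
for it in range(3):
    d/=np.linalg.norm(d);n=np.array([-d[1],d[0]]);S=(X[:,:2]-c)@d;Y=(X[:,:2]-c)@n;r=[]
    for a in np.arange(-.12,.12,.005):
        m=(S>=a)&(S<a+.005)&(abs(Y)<.028)
        if m.sum()>8:
            y=np.sort(Y[m]);r.append((a+.0025,(y[1]+y[-2])/2,y[-2]-y[1],np.sort(X[m,2])[-3]))
    r=np.array(r);k=np.polyfit(r[:,0],r[:,1],1);q=abs(r[:,1]-np.polyval(k,r[:,0]))<.003;k=np.polyfit(r[q,0],r[q,1],1)
    c=c+k[1]*n;d=d+k[0]*n
d/=np.linalg.norm(d);print(c,d,np.degrees(np.arctan2(d[1],d[0])));print((r*1000).round(1))
E
```

```text
vee 778 [0.6698 0.2479] [0.0446 0.0084] z 0.032 0.064
vee 745 [0.5914 0.2574] [0.0446 0.0113] z 0.03 0.057
sep 0.079 heading 173.07 seat [0.6162 0.2544] [0.6167 0.2543]
[0.52062341 0.12327562] [-0.93604334 -0.35188475] -159.3973620040246
[[-77.5   1.4  11.2  18.8]
 [-72.5  -0.2  18.7  21.6]
 [-67.5  -0.3  18.7  21.7]
 [-62.5  -0.4  18.7  22.2]
 [-57.5  -0.5  18.8  21.6]
 [-52.5  -0.6  14.5  23.8]
 [-47.5   0.5  18.9  24.6]
 [-42.5   0.4  19.   25.7]
 [-37.5   0.3  19.   25.7]
 [-32.5   0.2  19.2  30.5]
 [-27.5   0.   27.5  31.7]
 [-22.5  -0.1  29.7  32.5]
 [-17.5  -0.1  27.6  33.2]
 [-12.5  -0.2  27.7  33.6]
 [ -7.5  -0.3  27.8  34.5]
 [ -2.5  -0.5  27.9  34.8]
 [  2.5  -0.5  27.9  35.4]
 [  7.5  -0.6  27.9  36.1]
 [ 12.5   0.5  28.2  36.6]
 [ 17.5   0.4  28.3  38.1]
 [ 22.5   0.3  28.4  38.3]
 [ 27.5   0.2  28.5  38.9]
 [ 32.5   0.1  28.5  39.6]
 [ 37.5   0.   28.5  40.4]
 [ 42.5  -0.1  28.6  40.6]
 [ 47.5  -0.1  48.5  52.5]
 [ 52.5  -0.   50.3  53.3]
 [ 57.5   0.3  49.7  49.2]]
```

Cradle: seat at (0.6165, 0.2543), heading 173°, vee spacing 79 mm (79.5 expected). Adapter grip point at (0.527, 0.1256), heading −159.4°. Now turn the tool by half a turn.

```bash
Z='{"claw":[1,1,1,1,1,1,1,1,1,1,1,1],"offset":[[0,0,0],[0,0,0],[0,0,0],[0,0,0],[0,0,0],[0,0,0],[0,0,0],[0,0,0],[0,0,0],[0,0,0],[0,0,0],[0,0,0]],"dr":[[0,0,-7],[0,0,-7],[0,0,-7],[0,0,-7],[0,0,-7],[0,0,-7],[0,0,-7],[0,0,-7],[0,0,-7],[0,0,-7],[0,0,-7],[0,0,-7]]}' true
python3 -m creep '{"claw":[1,1,1,1,1,1,1,1,1,1,1,1],"offset":[[0,0,0],[0,0,0],[0,0,0],[0,0,0],[0,0,0],[0,0,0],[0,0,0],[0,0,0],[0,0,0],[0,0,0],[0,0,0],[0,0,0]],"dr":[[0,0,-7],[0,0,-7],[0,0,-7],[0,0,-7],[0,0,-7],[0,0,-7],[0,0,-7],[0,0,-7],[0,0,-7],[0,0,-7],[0,0,-7],[0,0,-7]]}'
python3 -m creep '{"claw":[1,1,1,1,1,1,1,1,1,1,1,1],"offset":[[0,0,0],[0,0,0],[0,0,0],[0,0,0],[0,0,0],[0,0,0],[0,0,0],[0,0,0],[0,0,0],[0,0,0],[0,0,0],[0,0,0]],"dr":[[0,0,-7],[0,0,-7],[0,0,-7],[0,0,-7],[0,0,-7],[0,0,-7],[0,0,-7],[0,0,-7],[0,0,-7],[0,0,-7],[0,0,-7],[0,0,-7]]}'
python3 g.py .5267 .1256 .10 20.6
```

```text
clock: 15.17
ee_pos: [0.5398, 0.1342, 0.1728]
ee_rot: [[0.962, 0.271, -0.026], [0.271, -0.963, -0.015], [-0.029, 0.007, -1.0]]
ft_force: [-0.7, -1.2, -0.8]
opening: 0.0856
clock: 16.17
ee_pos: [0.5295, 0.133, 0.1528]
ee_rot: [[-0.202, 0.977, -0.067], [0.979, 0.201, -0.021], [-0.007, -0.07, -0.998]]
ft_force: [-0.2, 0.5, -0.8]
opening: 0.0852
shift [-0.0063 -0.0005  0.053 ] turn [-4.03  0.09 -8.97] F [-0.2  0.5 -0.8] op 0.0852 pos [0.5295 0.133  0.1528] t 16.1667
```

```bash
python3 -m creep '{"claw":[1,1,1,1,1,1],"offset":[[-0.003,0,0.01],[-0.003,0,0.015],[0,0,0.015],[0,0,0.01],[0,0,0],[0,0,0]],"dr":[[1,0,-4.5],[1,0,-4.5],[1,0,0],[0,0,0],[0,0,0],[0,0,0]]}'
python3 g.py .5267 .1256 .019 20.6
```

```text
clock: 16.67
ee_pos: [0.522, 0.1251, 0.094]
ee_rot: [[-0.364, 0.922, -0.133], [0.932, 0.362, -0.04], [0.011, -0.138, -0.99]]
ft_force: [0.6, -0.9, -0.2]
opening: 0.0853
shift [-0.0021  0.0149  0.0737] turn [-7.93 -0.61  0.76] F [ 0.6 -0.9 -0.2] op 0.0853 pos [0.522  0.1251 0.094 ] t 16.6667
```

```bash
python3 -m creep '{"claw":[1,1,1,1,1,1,1],"offset":[[-0.002,0.003,0.015],[0,0.003,0.015],[0,0.003,0.015],[0,0.002,0.01],[0,0.002,0.008],[0,0,0],[0,0,0]],"dr":[[-0.9,-0.5,0.8],[0,0,0],[0,0,0],[0,0,0],[0,0,0],[0,0,0],[0,0,0]]}'
python3 g.py .5267 .1256 .019 20.6
```

```text
clock: 17.25
ee_pos: [0.529, 0.1257, 0.0298]
ee_rot: [[-0.35, 0.93, -0.111], [0.937, 0.348, -0.042], [-0.0, -0.118, -0.993]]
ft_force: [-0.3, -0.6, 0.0]
opening: 0.085
shift [ 0.0007 -0.0009  0.0109] turn [-6.79  0.01 -0.09] F [-0.3 -0.6  0. ] op 0.085 pos [0.529  0.1257 0.0298] t 17.25
```

```bash
python3 -m creep '{"claw":[1,1,-0.2,-1,-1,-1,-1,-1,-1],"offset":[[0,0,0.006],[0,0,0.004],[0,0,0],[0,0,0],[0,0,0],[0,0,0],[0,0,0],[0,0,0],[0,0,0]],"dr":[[0,0,0],[0,0,0],[0,0,0],[0,0,0],[0,0,0],[0,0,0],[0,0,0],[0,0,0],[0,0,0]]}'
python3 g.py .5267 .1256 .019 20.6
```

```text
clock: 18.0
ee_pos: [0.5299, 0.1256, 0.0219]
ee_rot: [[-0.35, 0.931, -0.106], [0.937, 0.348, -0.041], [-0.001, -0.114, -0.994]]
ft_force: [1.3, -0.3, -2.4]
opening: 0.0279
shift [ 0.0012 -0.0027  0.0033] turn [-6.52  0.07 -0.09] F [ 1.3 -0.3 -2.4] op 0.0279 pos [0.5299 0.1256 0.0219] t 18.0
```

```bash
python3 -m creep '{"claw":[-1,-1,-1,-1,-1,-1,-1,-1,-1,-1,-1],"offset":[[0,0,-0.02],[0,0,-0.03],[0,0,-0.03],[0,0,-0.03],[0,0,-0.03],[0,0,0],[0,0,0],[0,0,0],[0,0,0],[0,0,0],[0,0,0]],"dr":[[0,0,0],[0,0,0],[0,0,0],[-2,0,0],[-2,0,0],[-2,0,5],[0,0,6],[0,0,6],[0,0,6],[0,0,4],[0,0,0]]}'
python3 g.py .6334 .2522 .16 -6.93
python3 - <<'E'
from h import *
s=grab('wrist');z=s['z_map'];h,w=z.shape
g=np.stack(np.meshgrid(np.arange(w),np.arange(h)),-1).reshape(-1,2);u=slopes(s,g);Z=z.reshape(-1,1)
C=np.c_[u,np.ones(len(u))]*Z;T=np.array(s['T_tool_cam']);X=(C@T[:3,:3].T+T[:3,3])
save(s['color'],'wrist7')
X=X[(abs(X[:,0])<.03)&(X[:,2]<.04)&(X[:,2]>-.03)]
for a in np.arange(-.1,.05,.004):
    m=(X[:,1]>=a)&(X[:,1]<a+.004)
    if m.sum()>5: x=X[m];print(round(a+.002,3),'ztop',np.percentile(x[:,2],4).round(4),'x',((x[:,0].min()+x[:,0].max())/2).round(4),'w',np.ptp(x[:,0]).round(3))
E
```

```text
clock: 18.92
ee_pos: [0.5388, 0.1304, 0.1624]
ee_rot: [[0.136, 0.991, -0.016], [0.991, -0.136, -0.006], [-0.008, -0.015, -1.0]]
ft_force: [-0.6, -0.8, -3.6]
opening: 0.0282
shift [0.1336 0.0772 0.0002] turn [-0.86  0.46 -0.86] F [-0.6 -0.8 -3.6] op 0.0282 pos [0.5388 0.1304 0.1624] t 18.9167
-0.07 ztop -0.0031 x -0.0036 w 0.021
-0.066 ztop -0.0232 x 0.0001 w 0.051
-0.062 ztop -0.0235 x -0.0001 w 0.051
-0.058 ztop -0.0231 x -0.0005 w 0.049
-0.054 ztop -0.0128 x 0.0001 w 0.03
-0.05 ztop -0.0126 x -0.0 w 0.029
-0.046 ztop -0.0124 x -0.0001 w 0.029
-0.042 ztop -0.0124 x -0.0002 w 0.029
-0.038 ztop -0.0124 x -0.0003 w 0.029
-0.034 ztop -0.0124 x -0.0001 w 0.029
-0.03 ztop -0.0122 x -0.0001 w 0.029
-0.026 ztop -0.0123 x -0.0004 w 0.029
-0.022 ztop -0.0122 x -0.0 w 0.029
-0.018 ztop -0.0121 x -0.0001 w 0.029
-0.014 ztop -0.0291 x -0.0001 w 0.054
-0.01 ztop -0.0246 x 0.0 w 0.06
-0.006 ztop -0.0262 x 0.0 w 0.06
-0.002 ztop -0.0261 x -0.0 w 0.032
0.002 ztop -0.026 x 0.0 w 0.032
0.006 ztop -0.0248 x -0.0 w 0.032
0.01 ztop -0.0242 x 0.0 w 0.032
0.014 ztop -0.0121 x -0.0 w 0.029
0.018 ztop -0.0116 x -0.0001 w 0.029
0.022 ztop -0.0107 x 0.0012 w 0.025
0.026 ztop -0.0069 x 0.0 w 0.019
0.03 ztop -0.0069 x 0.0 w 0.019
0.034 ztop -0.0068 x 0.0 w 0.019
0.038 ztop -0.0066 x 0.0 w 0.019
0.042 ztop -0.0066 x 0.0 w 0.02
0.046 ztop -0.0032 x -0.0003 w 0.018
0.05 ztop -0.0011 x 0.0 w 0.019
```

The adapter sits parallel to the tool's y (≈0.3°), origin 17 mm from the TCP on the disc side, axis 3 mm below it. Parked, the TCP should be at z ≈ 0.061. Move over the seat.

```bash
python3 -m creep '{"claw":[-1,-1,-1,-1,-1,-1,-1,-1],"offset":[[0.02,0.011,0],[0.027,0.0155,0],[0.027,0.0155,0],[0.027,0.0155,0],[0.025,0.014,0],[0,0,0],[0,0,0],[0,0,0]],"dr":[[-0.8,0.4,-0.8],[0,0,0],[0,0,0],[0,0,0],[0,0,0],[0,0,0],[0,0,0],[0,0,0]]}'
python3 g.py .6334 .2522 .12 -6.93
python3 - <<'E'
from cr import *
cradle(load('top'));cradle(grab('wrist'));save(load('wrist')['color'],'wrist8')
E
```

```text
clock: 19.63
ee_pos: [0.6236, 0.2503, 0.1551]
ee_rot: [[0.105, 0.994, -0.012], [0.994, -0.105, -0.004], [-0.005, -0.011, -1.0]]
ft_force: [0.0, 0.0, -2.8]
opening: 0.0275
shift [0.0031 0.01   0.035 ] turn [-0.65  0.31  0.89] F [ 0.   0.  -2.8] op 0.0275 pos [0.6236 0.2503 0.1551] t 19.6333
vee 36 [0.6714 0.2459] [0.0413 0.0076] z 0.031 0.067
vee 41 [0.5925 0.2584] [0.0413 0.0097] z 0.037 0.061
sep 0.0799 heading 171.04 seat [0.6181 0.2543] [0.6177 0.2544]
```

```bash
python3 -m creep '{"claw":[-1,-1,-1,-1,-1],"offset":[[0.003,0.008,0.008],[0.001,0.002,0.01],[0,0,0.015],[0,0,0],[0,0,0]],"dr":[[-0.6,0.3,0.5],[0,0,0],[0,0,0],[0,0,0],[0,0,0]]}'
python3 g.py .6334 .2522 .061 -7.4
python3 - <<'E'
from h import *
s=grab('scene');c=cv2.resize(s['color'][190:290,335:435],(500,500),interpolation=cv2.INTER_CUBIC)
w=grab('wrist')['color'];save(np.hstack([c,cv2.resize(w[:, 150:410],(300,485))[:500] if 0 else cv2.copyMakeBorder(cv2.resize(w[:,150:410],(300,484)),0,16,0,0,0)]),'c9')
E
```

```text
clock: 20.1
ee_pos: [0.633, 0.2491, 0.119]
ee_rot: [[0.118, 0.993, -0.002], [0.993, -0.118, -0.001], [-0.001, -0.002, -1.0]]
ft_force: [1.2, -0.3, -2.9]
opening: 0.0284
shift [0.0032 0.0002 0.058 ] turn [-0.11  0.08  0.63] F [ 1.2 -0.3 -2.9] op 0.0284 pos [0.633  0.2491 0.119 ] t 20.1
```

View pics/c9.png

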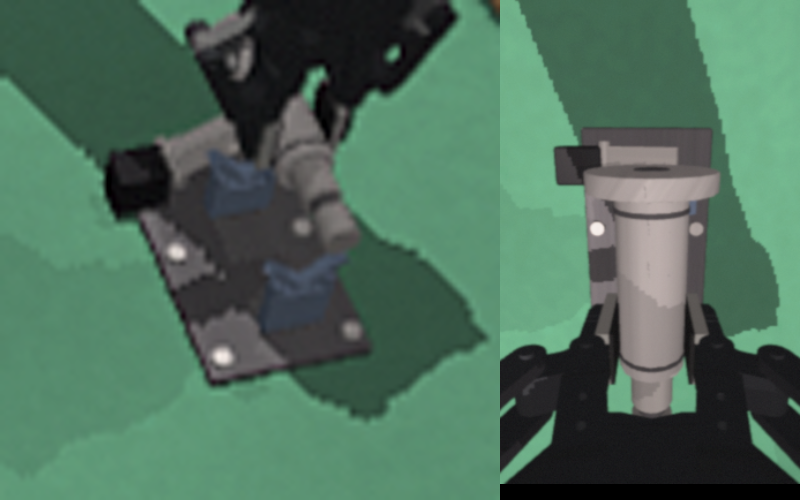

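The held adapter is above the cradle, disc over the lever and centred on the plate. Lower it.

```bash
python3 -m creep '{"claw":[-1,-1,-1,-1,-1,-1],"offset":[[0.004,0,0.006],[0.001,0,0.01],[0,0,0.01],[0,0,0.008],[0,0,0],[0,0,0]],"dr":[[0,0,0.5],[0,0,0],[0,0,0],[0,0,0],[0,0,0],[0,0,0]]}'
python3 g.py .6334 .2522 .061 -7.4
```

```text
clock: 20.7
ee_pos: [0.6344, 0.2549, 0.0834]
ee_rot: [[0.127, 0.992, 0.001], [0.992, -0.127, -0.0], [-0.0, 0.001, -1.0]]
ft_force: [-0.7, -0.8, -2.9]
opening: 0.028
shift [-0.0028 -0.0006  0.0224] turn [0.03 0.01 0.08] F [-0.7 -0.8 -2.9] op 0.028 pos [0.6344 0.2549 0.0834] t 20.7
```

```bash
python3 -m creep '{"claw":[-1,-1,-1,-1,-1],"offset":[[-0.0025,0,0.005],[0,0,0.005],[0,0,0.003],[0,0,0],[0,0,0]],"dr":[[0,0,0],[0,0,0],[0,0,0],[0,0,0],[0,0,0]]}'
python3 g.py .6334 .2522 .061 -7.4
```

```text
clock: 21.12
ee_pos: [0.6342, 0.2522, 0.0692]
ee_rot: [[0.127, 0.992, 0.001], [0.992, -0.127, -0.0], [-0.0, 0.001, -1.0]]
ft_force: [-0.1, -0.2, -2.1]
opening: 0.0282
shift [-0.0001 -0.0008  0.0082] turn [0.03 0.   0.08] F [-0.1 -0.2 -2.1] op 0.0282 pos [0.6342 0.2522 0.0692] t 21.1167
```

```bash
python3 -m creep '{"claw":[-1,-1,-1,-1],"offset":[[0,0,0.003],[0,0,0.003],[0,0,0.002],[0,0,0]],"dr":[[0,0,0],[0,0,0],[0,0,0],[0,0,0]]}'
python3 g.py .6334 .2522 .061 -7.4
```

```text
clock: 21.45
ee_pos: [0.6351, 0.2528, 0.062]
ee_rot: [[0.127, 0.992, 0.003], [0.992, -0.127, 0.001], [0.002, 0.003, -1.0]]
ft_force: [-1.1, -0.0, -2.5]
opening: 0.0277
shift [-0.0008 -0.0016  0.001 ] turn [ 0.16 -0.1   0.1 ] F [-1.1 -0.  -2.5] op 0.0277 pos [0.6351 0.2528 0.062 ] t 21.45
```

```bash
python3 -m creep '{"claw":[-1,-1,-1,-1],"offset":[[0,0,0.002],[0,0,0.002],[0,0,0.001],[0,0,0]],"dr":[[0,0,0],[0,0,0],[0,0,0],[0,0,0]]}'
python3 g.py .6334 .2522 .061 -7.4
python3 - <<'E'
from h import *
s=get_state();print(s['moment'].round(2),s['ft_force'])
E
```

```text
clock: 21.78
ee_pos: [0.6353, 0.2528, 0.0622]
ee_rot: [[0.126, 0.992, 0.005], [0.992, -0.126, 0.001], [0.001, 0.005, -1.0]]
ft_force: [-0.0, 0.5, -2.9]
opening: 0.0277
shift [-0.0008 -0.0018  0.0012] turn [ 0.3  -0.08  0.14] F [-0.   0.5 -2.9] op 0.0277 pos [0.6353 0.2528 0.0622] t 21.7833
[-0.02  0.06 -0.03] [-0.02325646  0.49881772 -2.88155608]
```

```bash
python3 -m creep '{"claw":[-1,-1,-1],"offset":[[0,0,0.004],[0,0,0.004],[0,0,0]],"dr":[[0,0,0],[0,0,0],[0,0,0]]}'
python3 g.py .6334 .2522 .061 -7.4
python3 - <<'E'
from h import *
s=grab('scene');c=cv2.resize(s['color'][190:290,335:435],(500,500),interpolation=cv2.INTER_CUBIC)
w=grab('wrist')['color'];save(np.hstack([c,cv2.copyMakeBorder(cv2.resize(w[:,150:410],(300,484)),0,16,0,0,0)]),'c10')
E
```

```text
clock: 22.03
ee_pos: [0.636, 0.2527, 0.0628]
ee_rot: [[0.126, 0.992, 0.009], [0.992, -0.126, 0.001], [0.002, 0.009, -1.0]]
ft_force: [-0.1, -0.9, -3.4]
opening: 0.0277
shift [-0.0008 -0.0025  0.0018] turn [ 0.52 -0.11  0.19] F [-0.1 -0.9 -3.4] op 0.0277 pos [0.636  0.2527 0.0628] t 22.0333
```

View pics/c10.png

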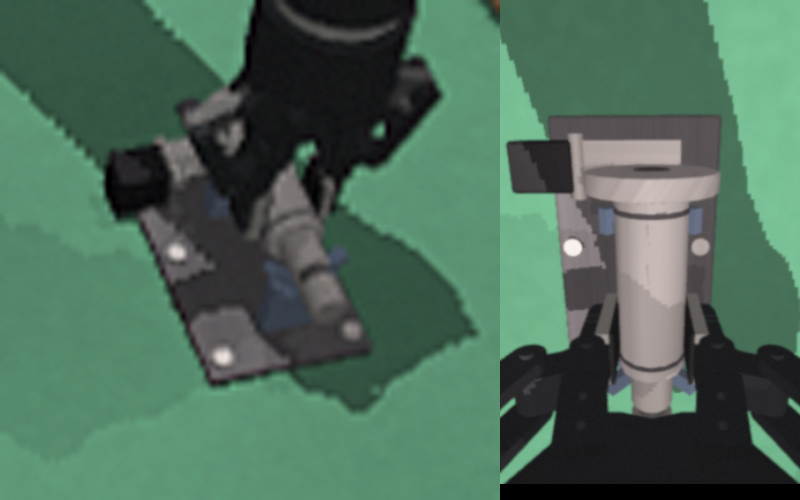

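```bash
python3 -c "
from h import *
s=get_state();print(s['qpos'].round(3),s['joint_torque'].round(1))
P=points(load('wrist'));I=P
w=load('wrist');X=P[100:200,150:420].reshape(-1,3)
print('lever/disc pts',[(np.round(P[v,u],4).tolist(),(u,v)) for u,v in((150+int((620-500)*260/300),int(152*420/484)),(150+int((540-500)*260/300),int(165*420/484)),(150+int((606-500)*260/300),int(222*420/484)),(150+int((650-500)*260/300),int(184*420/484)),(150+int((650-500)*260/300),int(250*420/484)))])
"
```

```text
[ 0.271  0.718 -0.032  0.811 -0.002  0.397] [ -0.  -62.7  24.2   0.1   0.   -0. ]
lever/disc pts [([0.562, 0.2477, 0.0327], (254, 131)), ([0.5633, 0.2107, 0.0357], (184, 143)), ([0.5886, 0.2392, 0.0549], (241, 192)), ([0.571, 0.2606, 0.0856], (280, 159)), ([0.5962, 0.2573, 0.075], (280, 216))]
```

Free-space precedent: small steps have been swallowed before without contact, and the force still shows the full weight. So it is not seated yet. I'll use a larger step.

```bash
python3 -m creep '{"claw":[-1,-1,-1],"offset":[[0,0,0.007],[0,0,0.007],[0,0,0]],"dr":[[0.5,0,0],[0,0,0],[0,0,0]]}'
python3 g.py .6334 .2522 .061 -7.4
```

```text
clock: 22.38
ee_pos: [0.6371, 0.2526, 0.0635]
ee_rot: [[0.125, 0.992, 0.006], [0.992, -0.125, 0.002], [0.002, 0.006, -1.0]]
ft_force: [0.8, 0.1, -4.1]
opening: 0.0281
shift [-0.0009 -0.0036  0.0024] turn [ 0.34 -0.13  0.23] F [ 0.8  0.1 -4.1] op 0.0281 pos [0.6371 0.2526 0.0635] t 22.3833
```

Each zero row re-targets the measured pose, so it would relax any contact force. I'll push again without a trailing zero row to see whether it is really seated.

```bash
python3 -m creep '{"claw":[-1,-1,-1],"offset":[[0,-0.004,0.004],[0,-0.002,0.007],[0,0,0.007]],"dr":[[0.3,0,0],[0,0,0],[0,0,0]]}'
python3 g.py .6334 .2522 .061 -7.4
```

```text
clock: 22.63
ee_pos: [0.6357, 0.2527, 0.061]
ee_rot: [[0.125, 0.992, 0.014], [0.992, -0.125, 0.001], [0.003, 0.014, -1.0]]
ft_force: [-27.2, -6.6, 60.7]
opening: 0.0277
shift [-0.0008 -0.0023 -0.0001] turn [ 0.8  -0.15  0.21] F [-27.2  -6.6  60.7] op 0.0277 pos [0.6357 0.2527 0.061 ] t 22.6333
```

It is seated: 60 N of push at TCP z = 0.061, as predicted. Ease to a light push, then open and rise.

```bash
python3 -m creep '{"claw":[-1,-1,-1],"offset":[[0,0,0.0],[0,0,0.001],[0,0,0.001]],"dr":[[0,0,0],[0,0,0],[0,0,0]]}'
python3 g.py .6334 .2522 .061 -7.4
python3 - <<'E'
from h import *
s=grab('wrist');P=points(s);h=np.radians(172.6);a=np.array([np.cos(h),np.sin(h)]);b=np.array([-a[1],a[0]])
X=P.reshape(-1,3);X=X[(X[:,2]>.015)&(X[:,2]<.1)];S=(X[:,:2]-[.6165,.2543])@a;Y=(X[:,:2]-[.6165,.2543])@b
for lo in np.arange(-.03,.064,.004):
    m=(S>=lo)&(S<lo+.004)&(abs(Y)<.027)
    if m.sum()>5:
        t=m&(X[:,2]>.05);print(round(lo+.002,3),'ztop',X[m,2].max().round(4),'ymid',((Y[t].min()+Y[t].max())/2).round(4) if t.any() else '')
L=(S>.05)&(S<.057)&(X[:,2]<.07);print('lever z vs y',[(round(y,3),np.round(np.median(X[L&(abs(Y-y)<.003),2]),4)) for y in np.arange(-.02,.036,.008) if (L&(abs(Y-y)<.003)).any()])
E
```

```text
clock: 22.88
ee_pos: [0.6361, 0.2527, 0.0616]
ee_rot: [[0.125, 0.992, 0.017], [0.992, -0.125, 0.001], [0.003, 0.017, -1.0]]
ft_force: [-6.7, -3.1, 15.3]
opening: 0.0285
shift [-0.0009 -0.0027  0.0006] turn [ 0.97 -0.19  0.21] F [-6.7 -3.1 15.3] op 0.0285 pos [0.6361 0.2527 0.0616] t 22.8833
-0.028 ztop 0.0971 ymid -0.001
-0.024 ztop 0.0986 ymid -0.0009
-0.02 ztop 0.0947 ymid -0.0009
-0.016 ztop 0.0955 ymid -0.0009
-0.012 ztop 0.0954 ymid -0.0002
-0.008 ztop 0.1 ymid -0.0001
-0.004 ztop 0.1 ymid -0.0003
0.0 ztop 0.0746 ymid -0.0009
0.004 ztop 0.0749 ymid -0.0006
0.008 ztop 0.0748 ymid -0.0006
0.012 ztop 0.0745 ymid -0.0008
0.016 ztop 0.0744 ymid -0.0006
0.02 ztop 0.075 ymid -0.0006
0.024 ztop 0.0749 ymid -0.0004
0.028 ztop 0.0745 ymid -0.0004
0.032 ztop 0.0748 ymid -0.0007
0.036 ztop 0.0749 ymid -0.0009
0.04 ztop 0.0863 ymid -0.0006
0.044 ztop 0.0859 ymid -0.0003
0.048 ztop 0.0859 ymid -0.0005
0.052 ztop 0.0348 ymid 
0.056 ztop 0.0346 ymid 
lever z vs y [(np.float64(-0.012), np.float64(0.0327)), (np.float64(-0.004), np.float64(0.0327)), (np.float64(0.004), np.float64(0.0324)), (np.float64(0.012), np.float64(0.0324)), (np.float64(0.02), np.float64(0.0322)), (np.float64(0.028), np.float64(0.032))]
```

Everything agrees: disc at x = 39–49 mm (nominal 40–48), axis level at z ≈ 0.059, under 1 mm off across, lever flat under the disc. Release.

```bash
python3 -m creep '{"claw":[-0.2,0.1,0.5,1,1,1,1,1,1,1,1,1],"offset":[[0,0,0],[0,0,0],[0,0,0],[0,0,0],[0,0,0],[0,0,-0.006],[0,0,-0.015],[0,0,-0.03],[0,0,-0.04],[0,0,-0.04],[0,0,-0.02],[0,0,0]],"dr":[[0,0,0],[0,0,0],[0,0,0],[0,0,0],[0,0,0],[0,0,0],[0,0,0],[0,0,0],[0,0,0],[0,0,0],[0,0,0],[0,0,0]]}'
python3 - <<'E'
from h import *
s=grab('wrist');P=points(s);h=np.radians(172.6);a=np.array([np.cos(h),np.sin(h)]);b=np.array([-a[1],a[0]])
X=P.reshape(-1,3);X=X[(X[:,2]>.015)&(X[:,2]<.1)];S=(X[:,:2]-[.6165,.2543])@a;Y=(X[:,:2]-[.6165,.2543])@b
for lo in np.arange(-.09,.064,.006):
    m=(S>=lo)&(S<lo+.006)&(abs(Y)<.027);t=m&(X[:,2]>.05)
    if t.sum()>5: print(round(lo+.003,3),'ztop',X[m,2].max().round(4),'ymid',((Y[t].min()+Y[t].max())/2).round(4),end=' | ')
g=grab('scene');c=cv2.resize(g['color'][190:290,335:435],(400,400),interpolation=cv2.INTER_CUBIC)
d=cv2.resize(g['color'][225:350,165:265],(320,400),interpolation=cv2.INTER_CUBIC);save(np.hstack([c,d]),'fin')
# coupler collar rim via scene: far/near rim along axis
Q=points(g)[225:350,165:265].reshape(-1,3);e=np.array([-.99216,-.12497]);q=(Q[:,:2]-[.63006,-.23045])@e
print('\ncollar',[(round(k,3),round(Q[(abs(q-k)<.002)&(Q[:,2]>.05),2].max(),3)) for k in np.arange(-.04,.036,.004) if ((abs(q-k)<.002)&(Q[:,2]>.05)).any()])
print(get_state()['ee_pos'],get_state()['ft_force'])
E
```

```text
clock: 23.93
ee_pos: [0.6303, 0.2518, 0.208]
ee_rot: [[0.126, 0.992, 0.001], [0.992, -0.126, -0.002], [-0.002, 0.001, -1.0]]
ft_force: [0.7, -0.7, 0.8]
opening: 0.0851
-0.087 ztop 0.0684 ymid -0.0014 | -0.081 ztop 0.0696 ymid -0.0014 | -0.075 ztop 0.0694 ymid -0.0007 | -0.069 ztop 0.0694 ymid -0.0007 | -0.063 ztop 0.0686 ymid -0.0006 | -0.057 ztop 0.0697 ymid -0.0012 | -0.051 ztop 0.0697 ymid -0.0012 | -0.045 ztop 0.0696 ymid -0.0006 | -0.039 ztop 0.0743 ymid -0.0005 | -0.033 ztop 0.0742 ymid -0.0011 | -0.027 ztop 0.0745 ymid -0.0004 | -0.021 ztop 0.0745 ymid -0.0004 | -0.015 ztop 0.0745 ymid -0.0003 | -0.009 ztop 0.0746 ymid -0.0004 | -0.003 ztop 0.0745 ymid -0.001 | 0.003 ztop 0.0744 ymid -0.0008 | 0.009 ztop 0.0745 ymid -0.0002 | 0.015 ztop 0.074 ymid -0.0002 | 0.021 ztop 0.0751 ymid -0.0002 | 0.027 ztop 0.0748 ymid -0.0002 | 0.033 ztop 0.0748 ymid -0.0002 | 0.039 ztop 0.0852 ymid 0.0001 | 0.045 ztop 0.0852 ymid 0.0001 | 0.051 ztop 0.0779 ymid -0.0091 | 
collar [(np.float64(-0.04), np.float64(0.107)), (np.float64(-0.036), np.float64(0.109)), (np.float64(-0.032), np.float64(0.108)), (np.float64(-0.028), np.float64(0.107)), (np.float64(-0.024), np.float64(0.116)), (np.float64(-0.02), np.float64(0.116)), (np.float64(-0.016), np.float64(0.111)), (np.float64(-0.012), np.float64(0.11)), (np.float64(-0.008), np.float64(0.112)), (np.float64(-0.004), np.float64(0.114)), (np.float64(-0.0), np.float64(0.111)), (np.float64(0.004), np.float64(0.111)), (np.float64(0.008), np.float64(0.111)), (np.float64(0.012), np.float64(0.114)), (np.float64(0.016), np.float64(0.115)), (np.float64(0.02), np.float64(0.11)), (np.float64(0.024), np.float64(0.108)), (np.float64(0.028), np.float64(0.103))]
[0.62899124 0.25139143 0.20395333] [0.48585913 0.4232849  0.31446141]
```

View pics/fin.png

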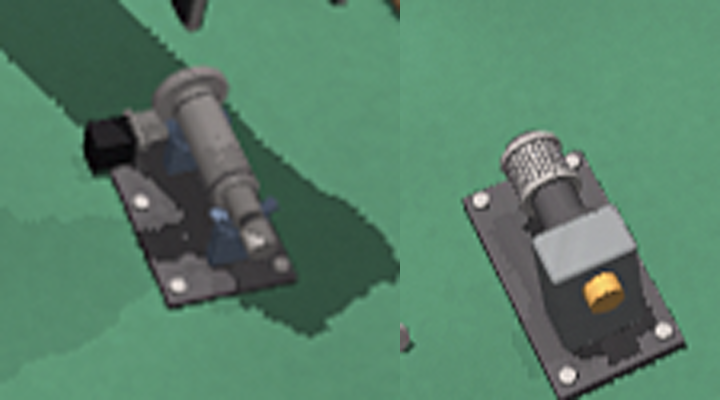

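The adapter lies level in both vees with its disc on the lever (left picture, disc at (190,95)). The socket is empty and the collar is home (right picture, (540,170)). I'm handing the job in.

```bash
python3 -c "
from cell import *
print(finish_job())"
```

```text
the job is handed in; nothing more can be done
None
```

The job is handed in: I pulled the collar back to its 12 mm stop, drew the adapter out and laid it in the cradle's vees with its disc on the lever. No verdict was reported.

**Detour:** joint 6 reached its limit on the way to the cradle. I laid the adapter on clear bench, turned the gripper half a turn, regripped it and then set it down in the grip.

**Seating:** small downward steps seemed to do nothing while the force still read full weight, and I first took that to mean it was not seated. Pushing without relaxing read 61 N upward at the expected height, so it was seated. I eased to 15 N, saw the lever flat under the disc, then let go.

**Last checks after letting go:**
- **Position:** the adapter is about 1 mm from the seat along the cradle and within 1 mm across. The measured axis height is about 59 mm against 58 mm nominal.
- **Angle:** it is level to about 0.5°. The cradle's heading came out between 171.0° and 173.1° in different views, a spread inside the tolerance.
- **Lever and collar:** the lever angle was not measured in rad, only seen flat under the disc before letting go. The collar is home to within about 2 mm.
- **Clearances:** the gripper is about 0.15 m above the cradle, touching nothing. I did not measure the bystanders again at the end, but no contact with them was noticed.

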